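Line up microscope objectives by height on the storage rail

ROBOT

A 6-joint arm with a two-finger parallel gripper is mounted at the origin on the work surface. World frame = base frame: x ahead of the robot, y to its left, z up, the work surface at z = 0. Lengths are in mm, angles in rad, forces in N, time in s.
With the tool pointing down it reaches from about 275 to 1000 mm from the base axis. Payload 8.4 kg.
Tool frame: the origin (TCP) lies between the finger pads; the fingertips stand r.nose_length ahead of it and the grasp point (between the pads) lies 8 mm behind it (r.nose_length is the distance from the TCP to the fingertips, in mm); y points along the fingers, x is the direction in which the jaws open and shut, and the axes are right-handed (so a half turn about y gives the same grasp; the last joint's range is limited). The gripper opens to 85 mm and grips with 20 to 120 N. Pads are 22 mm wide; open, the fingers measure 114 mm over their backs; the gripper's body (76 mm by 85 mm) begins 54 mm behind the grasp point. The pads swing forward as they close: fully open they stand 13 mm farther back than shut.
Start: joints at [-1.258, 0.353, 1.633, -0, 1.155, -0.002], TCP at [193.515, -594.289, 217.481] pointing down, gripper open.
Joint ranges: [-2.63, 2.63], [-0.92, 2.1], [0.06, 2.66], [-1.3, 4.44], [0, 2.69], [-3.02, 3.02]. Speed limits (rad/s): [2.22, 2.22, 2.79, 3.14, 3.14, 3.14].

INTERFACE

Orientations are given as [roll, pitch, yaw] about the fixed x, y, z axes, in that order (R = Rz(yaw) Ry(pitch) Rx(roll)).
In Python, from rig import r, cams, order gives the robot as it stands. The module is installed in compiled form; this text tells all that it offers.
- The arm moves only by the shell command python3 -m crank 'ROWS' [FORCE]. ROWS is JSON, a list of rows, each a list of 7 numbers: the turn, a rotation vector about the tool's x, y, z in degrees, then the shift along the tool's x, y, z in cm, then the opening, from -1 (shut) to 1 (fully open). A call has exactly 10 rows; each row shifts and turns the pose as measured when the row begins, along the tool's axes as they then stand; what a row does not reach is not made up. A row lasts 1/12 s, in which the tool goes at most 41.7 mm and 7.16 degrees, less where a joint would pass 70% of its speed; a pose out of reach is approached as far as the arm can. A call with a gripper value outside its range is refused whole. The fingers move at their own pace and stop on an object; FORCE is the grip in N (left out, the last holds). Time passes only in rows, so rows that do not move let the fingers close, or fill a call up. It gives the time, the measured TCP pose, the force and the opening at its end, in the units of the state.
- r.sense(): the state, without advancing time (a new reading comes with each control period).
- cams.grab_frame(name): name is "side" or "top" or "wrist"; returns the picture (480x640x3 uint8, blue, green, red); there is no depth.
- cams.camera_info(name): a dict with "intrinsics" (3x3 intrinsics, pixels), "view" (4x4, takes a point from world to camera coordinates); the wrist camera has in their place "hand_eye" (4x4, takes a point from camera to tool coordinates, whose origin is the TCP and whose axes are the tool frame's). Camera axes: x right, y up, looking along -z (the intrinsics and any distortion apply to the point x, -y, -z); pixel columns grow to the right and rows downward; lengths in mm; the calibration is good to about 2 mm. A picture is of the moment at which its call begins: read the wrist's pose just before it. camera_info takes no time and is no camera call.
- order.sign_off(): hands the job in, once; it reports no verdict.
The state is a dict: "clock": time; "qpos": joint angles; "qvel": joint speeds; "joint_efforts": joint torques, N m; "eef_pos": TCP position; "tcp_rot": TCP orientation; "contact_force": force on the tool from outside, world axes, zero at the start; "wrist_torque": the same for the moment, N m; "opening": opening from 0.0 (shut) to 1.0 (fully open).
Only numpy, scipy, OpenCV 4.12 (cv2) and the standard library are available. Lean on these libraries where they do the work, as an engineer would, in place of code of your own. Each camera call takes 0.05 s, during which the arm holds its last target.

TASK

Put the four microscope objectives away on the storage rail in order of height: the shortest on the round black pad next to the rail's orange end, then each next taller one on the next pad, the tallest on the far pad. Each must stand upright, nose up, in the middle of its pad and be let go; set them down without dropping or toppling any, and leave the eyepiece and the slide box where they are.

Things in the scene. Friction and masses are not known exactly. Their poses are not given: they have to be found in the camera images.
- objective_red_center (a point): microscope objective with a red ring, shortest of the four: steel barrel 26 mm in diameter, 42 mm tall overall, nose up on a flat black foot. Straight-sided to 30 mm up, then a red cone and a nose 16 mm wide. About 90 g. Point: on its axis, half-way up (21 mm above the foot); z up. Starts upright on a fixed blue-grey mat 3 mm thick, axes at least 75 mm apart
- pad_1: round black pad 1 of 4 in a row on the fixed aluminium rail, counted from its orange end; a flat fixed disc 48 mm in diameter, 70 mm from the next. Origin: centre of its underside; its top is 2 mm above that, 10 mm above the bench. +x runs along the row away from the orange end. Rail 290 x 66 x 8 mm; orange end block 16 mm high, centred 32 mm from this pad's centre
- objective_yellow_center (a point): microscope objective with a yellow ring, second shortest of the four: steel barrel 28 mm in diameter, 52 mm tall overall, nose up on a flat black foot. Straight-sided to 37 mm up, then a yellow cone and a nose 17 mm wide. About 120 g. Point: on its axis, half-way up (26 mm above the foot); z up. Starts upright on a fixed blue-grey mat 3 mm thick, axes at least 75 mm apart
- pad_2: round black pad 2 of 4 in a row on the fixed aluminium rail, counted from its orange end; a flat fixed disc 48 mm in diameter, 70 mm from the next. Origin: centre of its underside; its top is 2 mm above that, 10 mm above the bench. +x runs along the row away from the orange end.
- objective_green_center (a point): microscope objective with a green ring, second tallest of the four: steel barrel 29 mm in diameter, 62 mm tall overall, nose up on a flat black foot. Straight-sided to 45 mm up, then a green cone and a nose 17 mm wide. About 150 g. Point: on its axis, half-way up (31 mm above the foot); z up. Starts upright on a fixed blue-grey mat 3 mm thick, axes at least 75 mm apart
- pad_3: round black pad 3 of 4 in a row on the fixed aluminium rail, counted from its orange end; a flat fixed disc 48 mm in diameter, 70 mm from the next. Origin: centre of its underside; its top is 2 mm above that, 10 mm above the bench. +x runs along the row away from the orange end.
- objective_blue_center (a point): microscope objective with a blue ring, tallest of the four: steel barrel 30 mm in diameter, 72 mm tall overall, nose up on a flat black foot. Straight-sided to 52 mm up, then a blue cone and a nose 18 mm wide. About 180 g. Point: on its axis, half-way up (36 mm above the foot); z up. Starts upright on a fixed blue-grey mat 3 mm thick, axes at least 75 mm apart
- pad_4: round black pad 4 of 4 in a row on the fixed aluminium rail, counted from its orange end; a flat fixed disc 48 mm in diameter, 70 mm from the next. Origin: centre of its underside; its top is 2 mm above that, 10 mm above the bench. +x runs along the row away from the orange end.
- eyepiece: bystander, to be left alone: loose eyepiece standing on the bench, a steel tube 30 mm in diameter with a wider black top (39 mm), 56 mm tall, 120 g; origin at the centre of its foot, z up
- slide_box: bystander, to be left alone: loose closed white slide box with a blue lid, 58 x 86 x 34 mm, 150 g, on the bench beyond the work; origin at the centre of its underside, z up

How it is judged:
By the outcome, as a careful person would: the job done as asked, in the order asked, and still so for the second after the job is handed in, with the robot touching nothing.
It also fails if it takes over 99 s, if anything falls off the work surface, if the arm or the gripper's body presses on something with over 40 N, if the wrist force passes 120 N, or if a joint passes its speed limit or range.

## Working session

There is one attempt and no reset: what is moved stays moved. The work goes in short steps, Python scripts to look and compute and a shell command to move; the robot and the scene stay as the last step left them, time stands still between calls to the robot, and variables do not carry over. Pictures are saved under pics/ and viewed, and the job is handed in when it is done.

```bash
mkdir -p pics; python3 - <<'E'
from rig import r,cams,order
import cv2,numpy as np
np.set_printoptions(suppress=True,precision=4)
print(r.nose_length, r.sense())
for n in ["side","top","wrist"]:
    print(n,cams.camera_info(n))
    cv2.imwrite(f"pics/{n}0.png",cams.grab_frame(n))
E
```

```text
11.0 {'clock': 0.0, 'qpos': array([-1.2584,  0.3536,  1.6341,  0.    ,  1.1552, -0.0024]), 'qvel': array([ 0.0013, -0.0019, -0.0008, -0.0007, -0.0004,  0.0002]), 'joint_efforts': array([  0.0016, -60.5236, -34.2068,   0.0001,   0.0094,  -0.    ]), 'eef_pos': array([ 193.3809, -593.8336,  216.7753]), 'tcp_rot': array([-1.5708,  0.0013, -1.256 ]), 'contact_force': array([ 0.7267,  0.0612, -0.6511]), 'wrist_torque': array([ 0.0018, -0.063 , -0.0016]), 'opening': 1.0038699015076216}
side {'intrinsics': array([[445.6404,   0.    , 319.376 ],
       [  0.    , 445.6404, 234.904 ],
       [  0.    ,   0.    ,   1.    ]]), 'view': array([[   0.9997,   -0.0213,    0.0128, -594.8746],
       [   0.0079,    0.7612,    0.6485,  -28.5379],
       [  -0.0236,   -0.6482,    0.7611, -707.4326],
       [   0.    ,    0.    ,    0.    ,    1.    ]])}
top {'intrinsics': array([[473.4686,   0.    , 309.0544],
       [  0.    , 473.4686, 234.3018],
       [  0.    ,   0.    ,   1.    ]]), 'view': array([[  -0.0257,   -0.9996,   -0.0138,   -1.8429],
       [   0.9804,   -0.0279,    0.195 , -625.4634],
       [  -0.1953,   -0.0085,    0.9807, -665.8742],
       [   0.    ,    0.    ,    0.    ,    1.    ]])}
wrist {'intrinsics': array([[378.4071,   0.    , 321.5477],
       [  0.    , 378.4071, 234.0772],
       [  0.    ,   0.    ,   1.    ]]), 'hand_eye': array([[   1.    ,   -0.0012,    0.0004,    0.0431],
       [   0.0007,    0.3106,   -0.9506, -156.8841],
       [   0.001 ,    0.9506,    0.3106,   79.0502],
       [   0.    ,    0.    ,    0.    ,    1.    ]])}
```

View pics/side0.png

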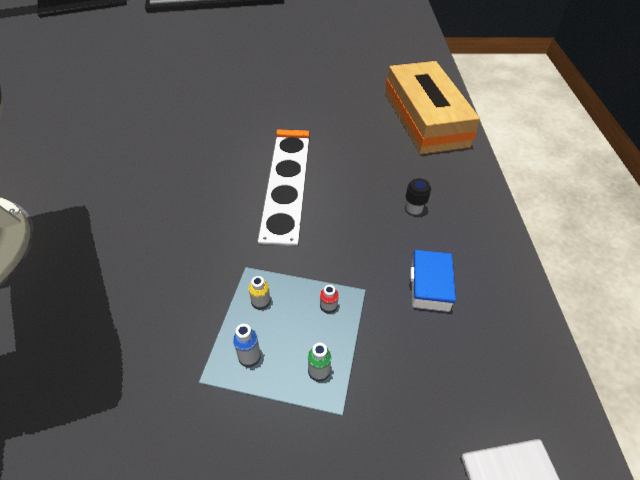

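View pics/top0.png

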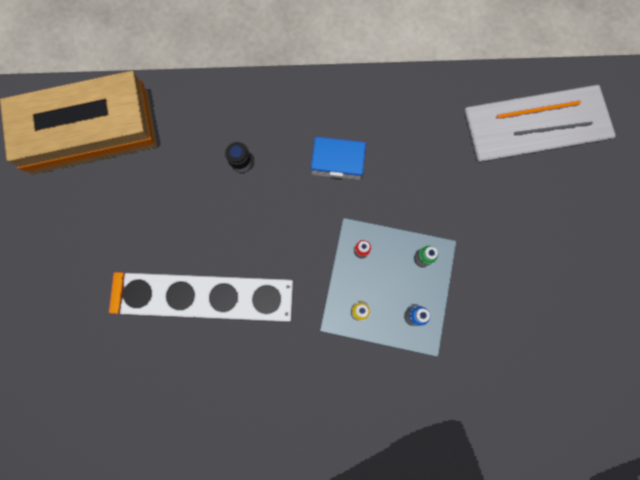

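View pics/wrist0.png

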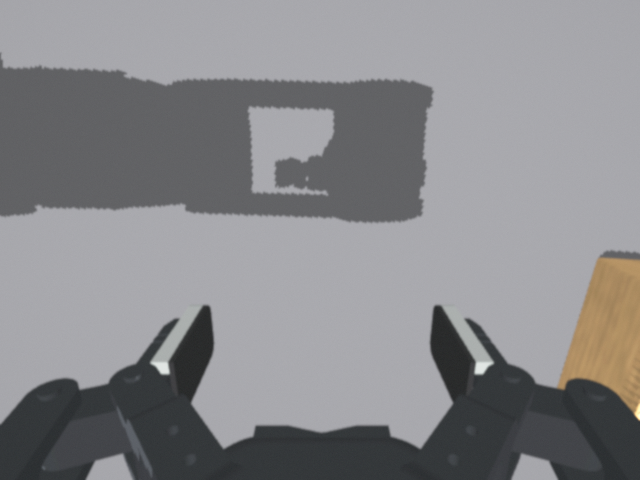

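```bash
python3 - <<'E'
import cv2,numpy as np
t=cv2.imread("pics/top0.png");s=cv2.imread("pics/side0.png")
a=cv2.resize(t[210:360,310:470],None,fx=5,fy=4,interpolation=cv2.INTER_CUBIC)
a=cv2.resize(t[215:355,320:460],(600,600),interpolation=cv2.INTER_CUBIC)
cv2.imwrite("pics/tz.png",a)
b=cv2.resize(s[265:405,205:365],(686,600),interpolation=cv2.INTER_CUBIC)
cv2.imwrite("pics/sz.png",b)
E
```

```text
(no output)
```

View pics/tz.png

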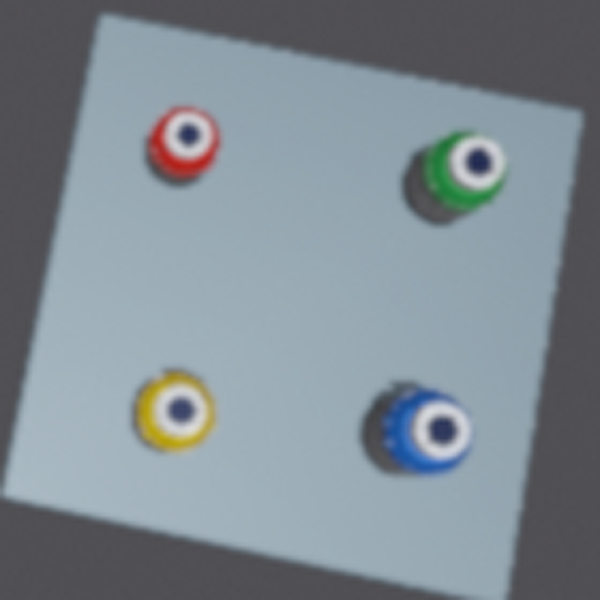

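View pics/sz.png

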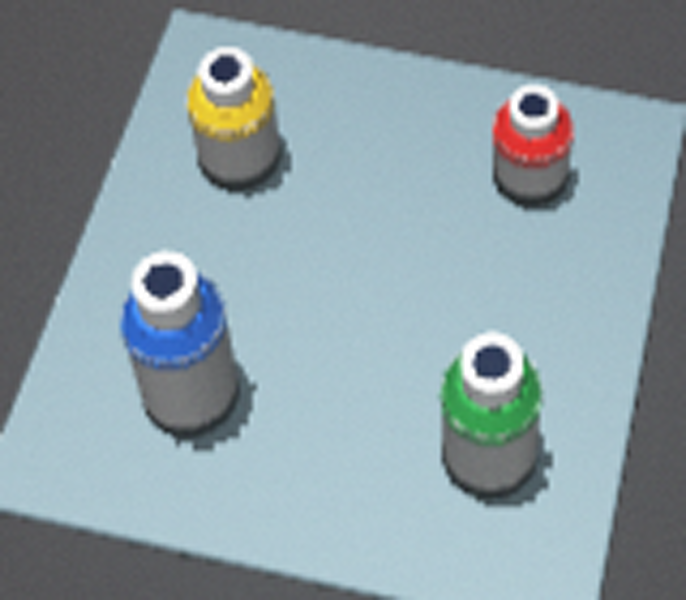

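The top and side crops show the four nose lenses clearly. In the top view, red is at about (364,246), green (431,252), yellow (362,310) and blue (423,315). I'll fit the lenses and pads in both views.

```bash
cat > h.py <<'E'
from rig import r,cams,order
import cv2,numpy as np
np.set_printoptions(suppress=True,precision=2)
H=dict(red=42,yellow=52,green=62,blue=72)
def ray(n,uv):
    i=cams.camera_info(n);K=i["intrinsics"];V=np.array(i["view"])
    d=np.linalg.inv(K)@[uv[0],uv[1],1]; d=np.array([d[0],-d[1],-d[2]])
    R=V[:3,:3];return -R.T@V[:3,3],R.T@d
def onz(n,uv,z):
    o,d=ray(n,uv);return o+d*(z-o[2])/d[2]
def proj(n,p):
    i=cams.camera_info(n);c=i["view"]@np.r_[p,1];q=i["intrinsics"]@[c[0],-c[1],-c[2]];return q[:2]/q[2]
def tri(a,b):
    A=[];B=[]
    for n,uv in(("top",a),("side",b)):
        o,d=ray(n,uv);d/=np.linalg.norm(d);P=np.eye(3)-np.outer(d,d);A.append(P);B.append(P@o)
    return np.linalg.lstsq(np.vstack(A),np.hstack(B),rcond=None)[0]
def dark(img,c,w=4):
    x0,y0=int(round(c[0]))-w,int(round(c[1]))-w
    g=img[y0:y0+2*w+1,x0:x0+2*w+1].astype(float).max(2)
    wt=np.clip(150-g,0,None); yy,xx=np.mgrid[0:2*w+1,0:2*w+1]
    m=(xx-w)**2+(yy-w)**2<=3.3**2; wt=wt*m
    return np.array([x0+(wt*xx).sum()/wt.sum(),y0+(wt*yy).sum()/wt.sum()])
def pads(img,box):
    x0,y0,x1,y1=box;g=cv2.cvtColor(img[y0:y1,x0:x1],cv2.COLOR_BGR2GRAY)
    _,b=cv2.threshold(g,120,255,cv2.THRESH_BINARY)
    cs,h=cv2.findContours(b,cv2.RETR_CCOMP,cv2.CHAIN_APPROX_NONE);o=[]
    for c,k in zip(cs,h[0]):
        if k[3]>=0 and cv2.contourArea(c)>200:
            M=cv2.moments(c);o.append([M["m10"]/M["m00"]+x0,M["m01"]/M["m00"]+y0])
    return o
E
python3 - <<'E'
from h import *
t=cv2.imread("pics/top0.png");s=cv2.imread("pics/side0.png")
T=dict(red=(189,135),green=(480,161),yellow=(181,410),blue=(442,429))
S=dict(red=(534,105),green=(492,361),yellow=(226,69),blue=(164,280))
for k in T:
    a=dark(t,np.array(T[k])/4.286+[320,215]-.5);b=dark(s,np.array(S[k])/4.287+[205,265]-.5)
    z=3+H[k]
    print(k,a,b,onz("top",a,z),onz("side",b,z),tri(a,b))
P=pads(t,(100,260,310,330));Q=pads(s,(250,120,320,250))
P.sort(key=lambda p:p[0]);Q.sort(key=lambda p:p[1])
for p,q in zip(P,Q): print(p,q,onz("top",p,10),onz("side",q,10),tri(p,q))
# landmarks: eyepiece, slide box
print(onz("top",(238,154),56),onz("side",(418,186),56))
E
```

```text
red [363.56 245.98] [328.95 289.23] [ 607.46 -103.23   45.  ] [ 605.52 -106.18   45.  ] [ 606.84 -103.74   41.75]
green [431.2  252.33] [319.01 348.99] [ 591.46 -202.7    65.  ] [ 589.41 -205.2    65.  ] [ 590.67 -203.57   62.23]
yellow [361.85 310.23] [256.84 280.7 ] [508.13 -94.9   55.  ] [506.05 -97.53  55.  ] [506.95 -95.44  52.4 ]
blue [422.78 314.9 ] [243.   329.98] [ 498.42 -181.04   75.  ] [ 497.09 -183.73   75.  ] [ 497.55 -181.92   72.07]
[179.85149010768845, 295.343601302279] [287.74480578139116, 168.16305329719964] [541.06 192.51  10.  ] [539.7 187.5  10. ] [540.39 193.77   4.83]
[222.97241379310344, 297.20561941251594] [284.0875341930442, 194.18835482610393] [536.23 122.8   10.  ] [534.95 118.15  10.  ] [535.56 123.57   4.98]
[266.15819209039546, 299.0413456599897] [279.82597317631667, 223.4880601897285] [531.45  53.27  10.  ] [529.93  48.53  10.  ] [530.62  53.59   4.71]
[760.97  91.98  56.  ] [760.09  88.64  56.  ]
```

```bash
python3 -m crank '[[0,-6.8,0,0,0,0,1],[0,-6.8,0,0,0,0,1],[0,-6.8,0,0,0,0,1],[0,-6.8,0,0,0,0,1],[0,-6.8,0,0,0,0,1],[0,-6.8,0,0,0,0,1],[0,-6.8,0,0,0,0,1],[0,-6.8,0,0,0,0,1],[0,-6.8,0,0,0,0,1],[0,-6.8,0,0,0,0,1]]' 40
```

```text
clock: 0.98
eef_pos: [192.7, -591.7, 213.5]
tcp_rot: [-1.564, 0.002, -0.017]
contact_force: [-0.2, -0.3, -0.6]
opening: 1.002
```

```bash
python3 -m crank '[[0,1,0,2.4,0,3,1],[0,1,0,2.4,0,3,0.2],[0,1,0,2.4,0,3,0.2],[0,0,0,2.4,0,3,0.2],[0,0,0,2.4,0,3,0.2],[0,0,0,2.4,0,3,0.2],[0,0,0,2.4,0,3,0.2],[0,0,0,2.4,0,3,0.2],[0,0,0,2.4,0,3,0.2],[0,0,0,2.4,0,3,0.2]]'
python3 -m crank '[[0,0,0,2,0,2.6,0.2],[0,0,0,2,0,2.6,0.2],[0,0,0,2,0.3,2.6,0.2],[0,0,0,2,0.3,2.6,0.2],[0,0,0,1.5,0.3,2,0.2],[0,0,0,1,0.3,1,0.2],[0,0,0,0,0,0,0.2],[0,0,0,0,0,0,0.2],[0,0,0,0,0,0,0.2],[0,0,0,0,0,0,0.2]]'
python3 - <<'E'
from h import *
print(r.sense()); cv2.imwrite("pics/w1.png",cams.grab_frame("wrist"))
E
```

```text
clock: 1.82
eef_pos: [451.1, -296.8, 212.2]
tcp_rot: [-1.565, 0.005, -0.069]
contact_force: [0.3, -1.3, 0.3]
opening: 0.603
clock: 2.65
eef_pos: [572.0, -157.7, 198.5]
tcp_rot: [-1.564, 0.007, -0.061]
contact_force: [-0.6, -0.4, -0.4]
opening: 0.602
{'clock': 2.65, 'qpos': array([-0.27,  0.33,  1.72,  0.01,  1.11, -0.22]), 'qvel': array([-0.02, -0.01,  0.01, -0.01, -0.  , -0.01]), 'joint_efforts': array([  0.84, -57.07, -33.12,   0.09,   0.02,   0.02]), 'eef_pos': array([ 572.04, -157.67,  198.53]), 'tcp_rot': array([-1.56,  0.01, -0.06]), 'contact_force': array([-0.59, -0.44, -0.43]), 'wrist_torque': array([ 0.  ,  0.03, -0.04]), 'opening': 0.6022553337381784}
```

View pics/w1.png

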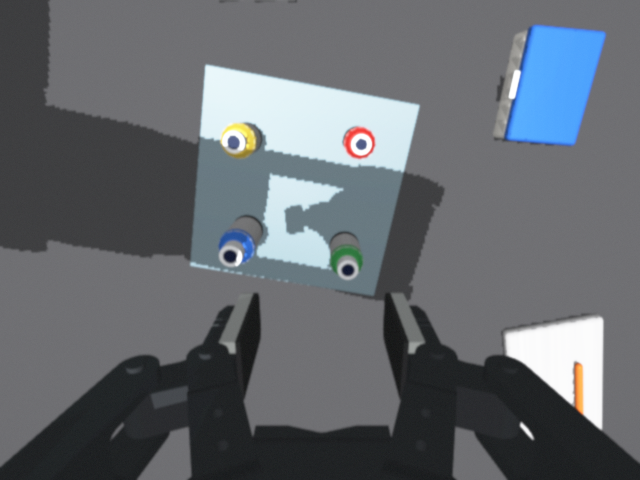

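```bash
cat >> h.py <<'E'
from scipy.spatial.transform import Rotation as Ro
def wcam(st):
    he=np.array(cams.camera_info("wrist")["hand_eye"]);R=Ro.from_euler("xyz",st["tcp_rot"]).as_matrix()
    return R@he[:3,:3], R@he[:3,3]+st["eef_pos"]
def wonz(st,uv,z):
    K=cams.camera_info("wrist")["intrinsics"];d=np.linalg.inv(K)@[uv[0],uv[1],1]
    R,o=wcam(st);d=R@[d[0],-d[1],-d[2]];return o+d*(z-o[2])/d[2]
def wproj(st,p):
    K=cams.camera_info("wrist")["intrinsics"];R,o=wcam(st);c=R.T@(np.array(p)-o);q=K@[c[0],-c[1],-c[2]];return q[:2]/q[2]
E
python3 - <<'E'
from h import *
w=cv2.imread("pics/w1.png");st=r.sense()
for k,c in dict(yellow=(234,142),red=(361,144),blue=(232,256),green=(347,270)).items():
    a=dark(w,c,6); print(k,a,wonz(st,a,3+H[k]))
E
```

```text
yellow [233.9  142.11] [506.01 -96.49  55.  ]
red [361.09 144.05] [ 605.34 -104.7    45.  ]
blue [231.94 256.  ] [ 497.63 -183.     75.  ]
green [347.   269.99] [ 588.87 -204.6    65.  ]
```

```bash
cat > go.py <<'E'
from h import *
import sys
def calc(x,y,z,yaw=-0.069):
    s=r.sense();R=Ro.from_euler("xyz",s["tcp_rot"])
    t=(R.inv()*Ro.from_euler("xyz",[-np.pi/2,0,yaw])).as_rotvec(degrees=True)
    print("clk %.2f"%s["clock"],"pos",s["eef_pos"],"F",s["contact_force"],"op %.3f"%s["opening"],"turn",t,"shift cm",R.inv().apply(np.array([x,y,z])-s["eef_pos"])/10)
if __name__=="__main__": calc(*map(float,sys.argv[1:]))
E
python3 go.py 605.5 -104.7 100
```

```text
clk 2.70 pos [ 571.97 -157.87  198.61] F [-0.52 -0.16 -0.33] op 0.602 turn [-0.39  0.41 -0.38] shift cm [3.08 9.88 5.45]
```

```bash
python3 -m crank '[[-0.2,0.2,-0.2,0.5,1.6,0.9,0.2],[-0.2,0.2,-0.2,0.5,1.6,0.9,0.2],[0,0,0,0.5,1.6,0.9,0.2],[0,0,0,0.5,1.6,0.9,0.2],[0,0,0,0.5,1.6,0.9,0.2],[0,0,0,0.5,1.6,0.9,0.2],[0,0,0,0,0,0,0.2],[0,0,0,0,0,0,0.2],[0,0,0,0,0,0,0.2],[0,0,0,0,0,0,0.2]]'
python3 go.py 605.5 -104.7 18; python3 - <<'E'
from h import *
st=r.sense();w=cams.grab_frame("wrist");cv2.imwrite("pics/w2.png",w);print(st["eef_pos"],wproj(st,[605.5,-104.7,45]))
E
```

```text
clock: 3.53
eef_pos: [603.7, -116.3, 104.2]
tcp_rot: [-1.575, -0.006, -0.083]
contact_force: [0.0, 0.6, -0.3]
opening: 0.6
clk 3.53 pos [ 603.73 -116.3   104.25] F [ 0.05  0.56 -0.29] op 0.600 turn [ 0.22 -0.79  0.34] shift cm [0.03 8.62 1.2 ]
[ 603.73 -116.3   104.25] [323.21 229.34]
```

View pics/w2.png

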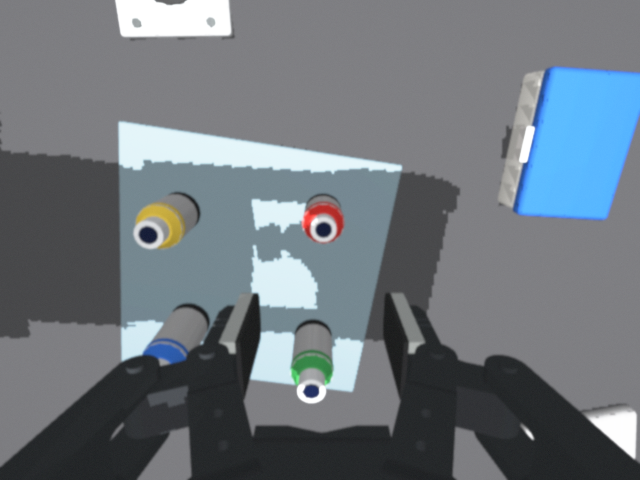

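```bash
python3 -m crank '[[0.2,-0.4,0.3,0,0.8,0.4,0.2],[0,0,0,0,0.8,0.4,0.2],[0,0,0,0,0.8,0.4,0.2],[0,0,0,0,0.8,0,0.2],[0,0,0,0,0.8,0,0.2],[0,0,0,0,0,0,0.2],[0,0,0,0,0,0,0.2],[0,0,0,0,0,0,0.2],[0,0,0,0,0,0,0.2],[0,0,0,0,0,0,0.2]]'
python3 go.py 605.5 -104.7 18; python3 - <<'E'
from h import *
st=r.sense();w=cams.grab_frame("wrist");cv2.imwrite("pics/w3.png",w);u=wproj(st,[605.5,-104.7,45]);print(u);a=dark(w,u,7);print(a,wonz(st,a,45))
E
```

```text
clock: 4.42
eef_pos: [605.2, -104.3, 61.7]
tcp_rot: [-1.571, -0.002, -0.076]
contact_force: [0.4, -0.4, -0.1]
opening: 0.603
clk 4.42 pos [ 605.22 -104.27   61.66] F [ 0.42 -0.41 -0.09] op 0.603 turn [ 0.03 -0.4   0.13] shift cm [ 0.02  4.37 -0.04]
[323.1 278.1]
[322.99 277.99] [ 605.45 -104.64   45.  ]
```

Aligned to under 0.5 mm. Descending and gripping.

```bash
python3 -m crank '[[0,0,0,0,0.9,0,0.2],[0,0,0,0,0.9,0,0.2],[0,0,0,0,0.9,0,0.2],[0,0,0,0,0.9,0,0.2],[0,0,0,0,0.7,0,0.2],[0,0,0,0,0,0,0.2],[0,0,0,0,0,0,0.2],[0,0,0,0,0,0,0.2],[0,0,0,0,0,0,0.2],[0,0,0,0,0,0,0.2]]'
python3 go.py 605.5 -104.7 18
```

```text
clock: 5.3
eef_pos: [605.2, -104.5, 13.7]
tcp_rot: [-1.571, -0.002, -0.076]
contact_force: [0.7, -0.2, 0.5]
opening: 0.597
clk 5.30 pos [ 605.25 -104.47   13.67] F [ 0.69 -0.18  0.5 ] op 0.597 turn [ 0.03 -0.42  0.12] shift cm [ 0.03 -0.43 -0.02]
```

```bash
python3 -m crank '[[0,0,0,0,-0.35,0,0.2],[0,0,0,0,-0.2,0,0.2],[0,0,0,0,-0.03,0,0.2],[0,0,0,0,-0.03,0,-0.1],[0,0,0,0,-0.03,0,-1],[0,0,0,0,-0.03,0,-1],[0,0,0,0,-0.03,0,-1],[0,0,0,0,-0.03,0,-1],[0,0,0,0,-0.03,0,-1],[0,0,0,0,-0.03,0,-1]]' 40
python3 go.py 605.5 -104.7 18;  python3 - <<'E'
from h import *
w=cams.grab_frame("wrist");cv2.imwrite("pics/w4.png",w)
E
```

```text
clock: 6.13
eef_pos: [606.2, -104.6, 24.3]
tcp_rot: [-1.572, -0.005, -0.076]
contact_force: [0.2, 0.5, -0.7]
opening: 0.146
clk 6.13 pos [ 606.21 -104.65   24.32] F [ 0.17  0.52 -0.68] op 0.146 turn [ 0.04 -0.42  0.28] shift cm [-0.07  0.63 -0.01]
```

View pics/w4.png

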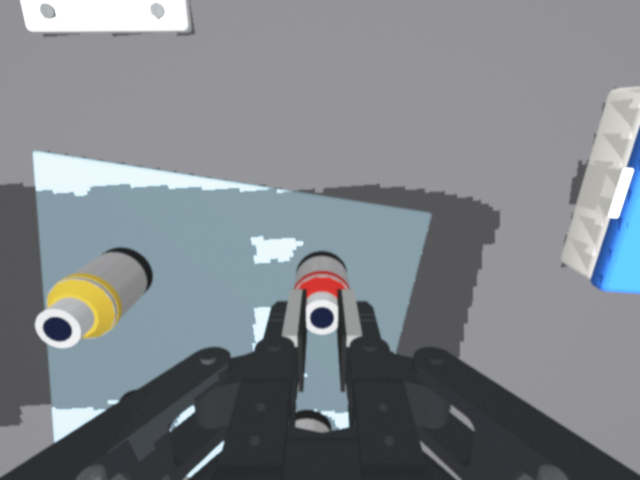

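```bash
python3 - <<'E'
from h import *
s=r.sense();print(s["opening"],s["eef_pos"])
R=Ro.from_euler("xyz",s["tcp_rot"])
for p in [(-13,11,0),(13,11,0),(0,-8,0),(0,11,0)]: print(p,wproj(s,R.apply(p)+s["eef_pos"]))
print(wproj(s,[605.5,-104.7,45]),wproj(s,[605.5,-104.7,3]))
i=cams.grab_frame("side");u=proj("side",s["eef_pos"]).astype(int);print(u)
cv2.imwrite("pics/s4.png",cv2.resize(i[u[1]-60:u[1]+60,u[0]-70:u[0]+70],(700,600),interpolation=cv2.INTER_CUBIC))
w=cv2.imread("pics/w4.png");cv2.imwrite("pics/w4z.png",cv2.resize(w[240:440,220:420],(600,600),interpolation=cv2.INTER_CUBIC))
E
```

```text
0.14864527100601604 [ 606.27 -104.67   24.36]
(-13, 11, 0) [295.87 282.21]
(13, 11, 0) [349.28 282.27]
(0, -8, 0) [322.66 300.88]
(0, 11, 0) [322.58 282.24]
[321.11 315.94] [320.84 273.68]
[329 296]
```

View pics/s4.png

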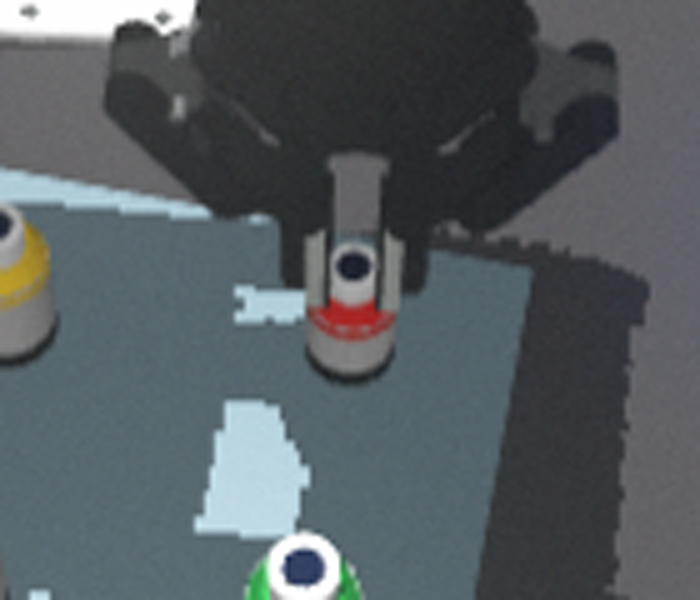

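View pics/w4z.png

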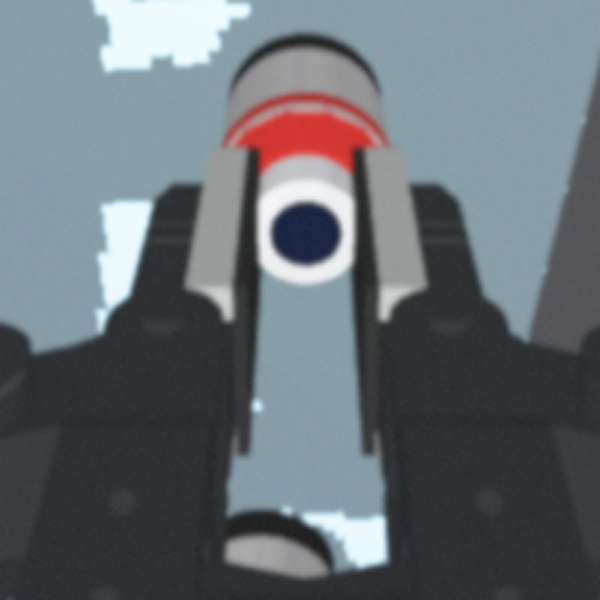

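```bash
python3 - <<'E'
from h import *
s=r.sense();R=Ro.from_euler("xyz",s["tcp_rot"])
u=proj("side",s["eef_pos"]).astype(int)
w=cv2.imread("pics/w4.png")
i=cams.grab_frame("side")
for y in (-30,-20,-10,0,11):
    for z in (-11,11):
        for x in (-8,8):
            p=R.apply((x,y,z))+s["eef_pos"];a=proj("side",p);b=wproj(s,p);print((x,y,z),a,(a-u+[70,60])*5,b)
E
```

```text
(-8, -30, -11) [323.34 290.94] [321.71 274.68] [302.36 352.7 ]
(8, -30, -11) [335.11 291.53] [380.54 277.67] [343.1  352.75]
(-8, -30, 11) [324.12 277.64] [325.6  208.21] [301.5  302.59]
(8, -30, 11) [335.62 278.21] [383.08 211.07] [344.19 302.64]
(-8, -20, -11) [323.23 294.96] [321.17 294.8 ] [303.53 338.16]
(8, -20, -11) [334.86 295.55] [379.28 297.76] [341.82 338.21]
(-8, -20, 11) [324.01 281.73] [325.03 228.67] [302.78 290.54]
(8, -20, 11) [335.36 282.3 ] [381.81 231.52] [342.79 290.58]
(-8, -10, -11) [323.13 298.88] [320.65 314.42] [304.57 325.26]
(8, -10, -11) [334.61 299.47] [378.04 317.37] [340.68 325.31]
(-8, -10, 11) [323.89 285.73] [324.47 248.65] [303.9  279.91]
(8, -10, 11) [335.12 286.29] [380.58 251.47] [341.54 279.96]
(-8, 0, -11) [323.03 302.71] [320.14 333.57] [305.49 313.76]
(8, 0, -11) [334.37 303.3 ] [376.84 336.5 ] [339.67 313.8 ]
(-8, 0, 11) [323.79 289.63] [323.93 268.15] [304.9  270.47]
(8, 0, 11) [334.87 290.19] [379.37 270.96] [340.44 270.51]
(-8, 11, -11) [322.92 306.82] [319.6  354.11] [306.4  302.44]
(8, 11, -11) [334.11 307.4 ] [375.55 357.01] [338.67 302.48]
(-8, 11, 11) [323.67 293.82] [323.35 289.08] [305.88 261.24]
(8, 11, 11) [334.61 294.37] [378.07 291.87] [339.36 261.28]
```

```bash
python3 -m crank '[[0,0,0,0,0,0,0.2],[0,0,0,0,0,0,0.2],[0,0,0,0,0,0,0.2],[0,0,0,0,0.3,0,0.2],[0,0,0,0,0.3,0,0.2],[0,0,0,0,0.2,0,0.2],[0,0,0,0,0,0,0.2],[0,0,0,0,0,0,0.2],[0,0,0,0,0,0,0.2],[0,0,0,0,0,0,0.2]]'
python3 go.py 605.5 -104.7 10;  python3 - <<'E'
from h import *
s=r.sense();w=cams.grab_frame("wrist")
cv2.imwrite("pics/w5.png",w[200:440,180:460])
i=cams.grab_frame("side");u=proj("side",s["eef_pos"]).astype(int);print(u)
cv2.imwrite("pics/s5.png",cv2.resize(i[u[1]-60:u[1]+60,u[0]-70:u[0]+70],(700,600),interpolation=cv2.INTER_CUBIC))
u=wproj(s,[605.5,-104.7,45]);a=dark(w,u,7);print(u,a,wonz(s,a,45))
E
```

```text
clock: 7.12
eef_pos: [606.4, -104.7, 15.2]
tcp_rot: [-1.572, -0.005, -0.076]
contact_force: [0.0, 0.1, 0.8]
opening: 0.602
clk 7.12 pos [ 606.43 -104.68   15.21] F [0.03 0.06 0.76] op 0.602 turn [ 0.04 -0.42  0.28] shift cm [-0.1   0.52 -0.01]
[328 299]
[320.76 328.22] [321.01 328.  ] [ 605.6  -104.61   45.  ]
```

View pics/s5.png

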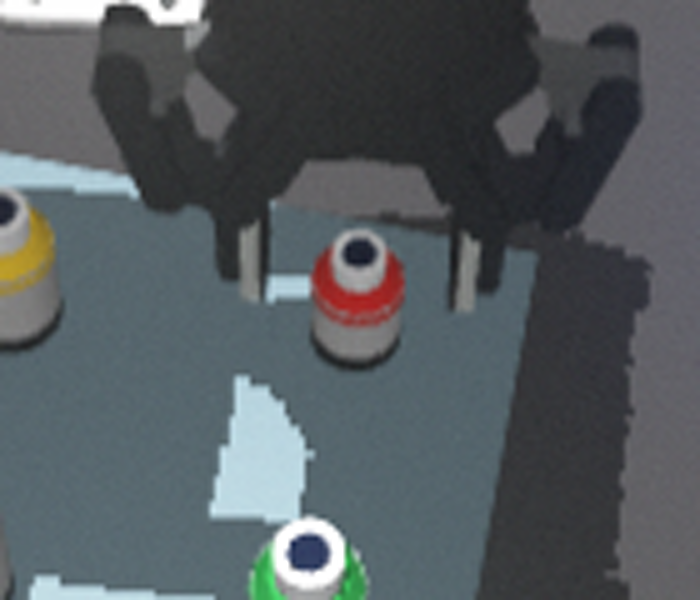

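View pics/w5.png

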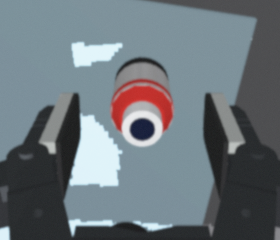

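```bash
python3 -m crank '[[0,0,0,-0.08,0.3,0,0.2],[0,0,0,0,0.3,0,0.2],[0,0,0,0,0.2,0,0.2],[0,0,0,0,0,0,0.2],[0,0,0,0,0,0,0.2],[0,0,0,0,0,0,0.2],[0,0,0,0,0,0,0.2],[0,0,0,0,0,0,0.2],[0,0,0,0,0,0,0.2],[0,0,0,0,0,0,0.2]]'
python3 go.py 605.5 -104.7 10;  python3 - <<'E'
from h import *
s=r.sense();w=cams.grab_frame("wrist")
cv2.imwrite("pics/w6.png",cv2.resize(w[220:420,180:460],(784,560)))
i=cams.grab_frame("side");u=np.array([328,299])
cv2.imwrite("pics/s6.png",cv2.resize(i[u[1]-60:u[1]+60,u[0]-70:u[0]+70],(700,600),interpolation=cv2.INTER_CUBIC))
E
```

```text
clock: 8.05
eef_pos: [605.7, -104.7, 6.6]
tcp_rot: [-1.572, -0.005, -0.076]
contact_force: [0.1, -0.2, 0.0]
opening: 0.599
clk 8.05 pos [ 605.74 -104.66    6.56] F [ 0.07 -0.2   0.03] op 0.599 turn [ 0.05 -0.42  0.3 ] shift cm [-0.02 -0.34 -0.01]
```

View pics/s6.png

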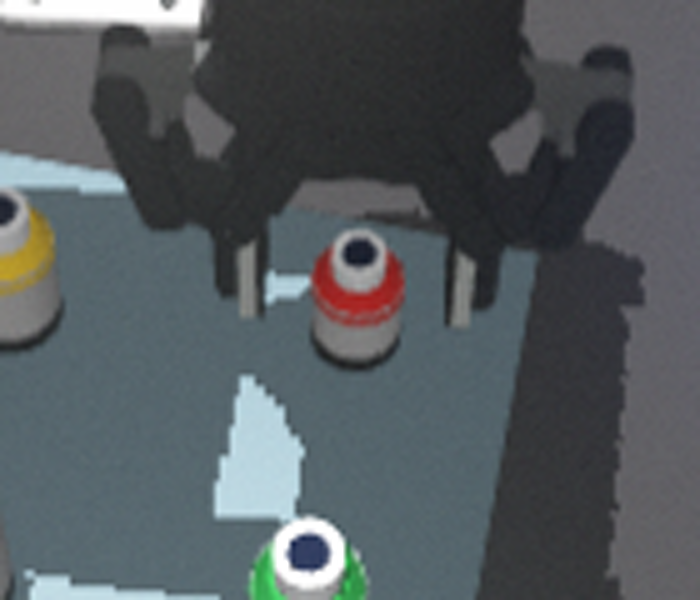

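View pics/w6.png

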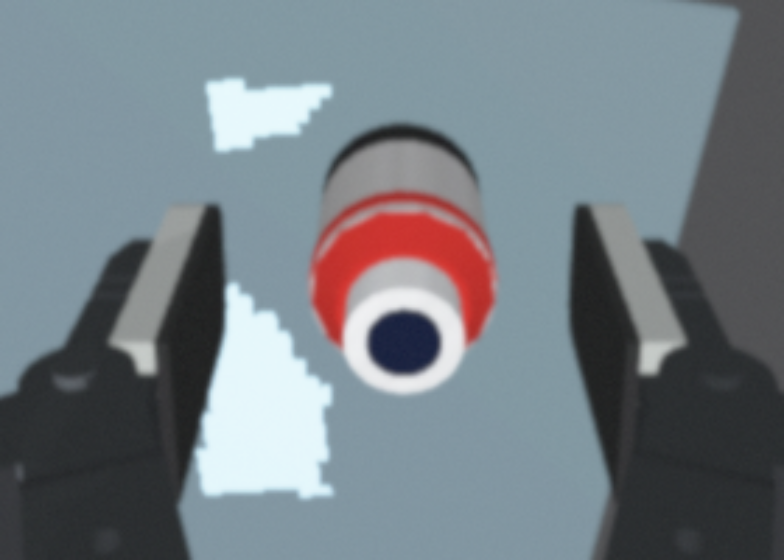

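```bash
python3 -m crank '[[0,0,0,0,0.3,0,0.2],[0,0,0,0,0.3,0,0.2],[0,0,0,0,0.3,0,0.2],[0,0,0,0,0,0,0.2],[0,0,0,0,0,0,0.2],[0,0,0,0,0,0,0.2],[0,0,0,0,0,0,0.2],[0,0,0,0,0,0,0.2],[0,0,0,0,0,0,0.2],[0,0,0,0,0,0,0.2]]'
python3 go.py 605.5 -104.7 10;  python3 - <<'E'
from h import *
s=r.sense();w=cams.grab_frame("wrist")
cv2.imwrite("pics/w7.png",cv2.resize(w[220:420,180:460],(784,560)))
i=cams.grab_frame("side");u=np.array([328,299])
cv2.imwrite("pics/s7.png",cv2.resize(i[u[1]-60:u[1]+60,u[0]-70:u[0]+70],(700,600),interpolation=cv2.INTER_CUBIC))
E
```

```text
clock: 8.98
eef_pos: [605.7, -104.7, -3.6]
tcp_rot: [-1.572, -0.005, -0.076]
contact_force: [-0.5, -0.3, 0.5]
opening: 0.599
clk 8.98 pos [ 605.69 -104.67   -3.61] F [-0.49 -0.27  0.46] op 0.599 turn [ 0.05 -0.41  0.29] shift cm [-0.01 -1.36 -0.01]
```

View pics/s7.png

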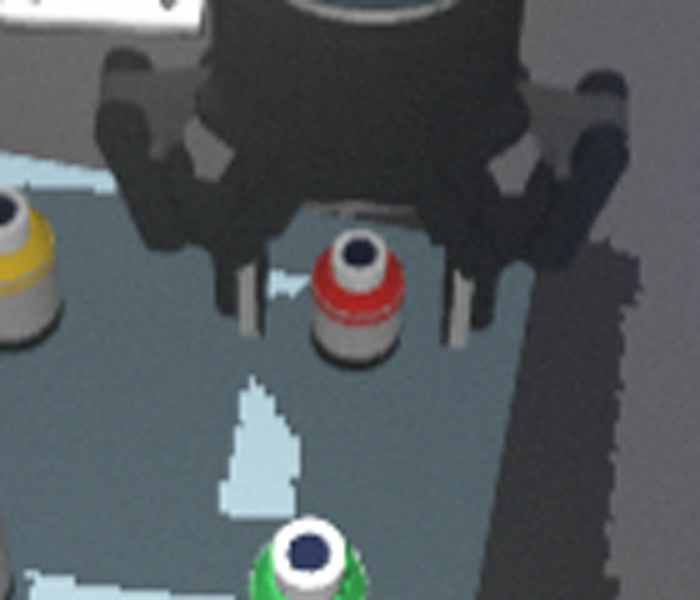

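View pics/w7.png

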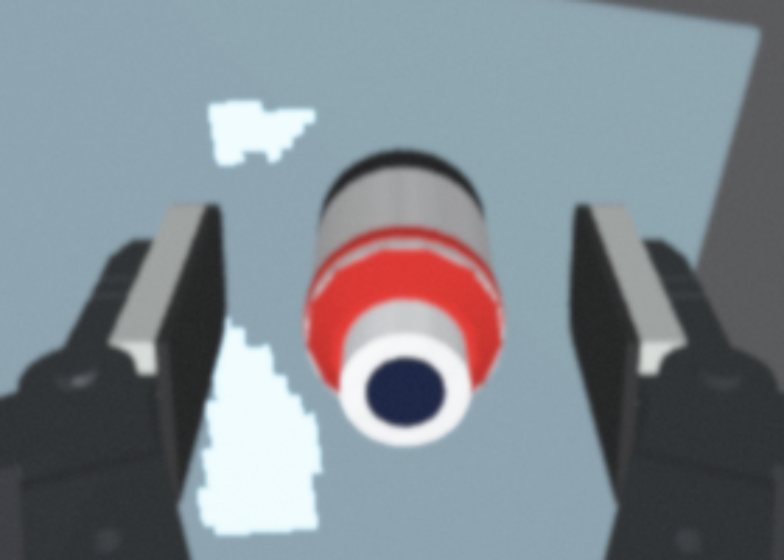

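```bash
python3 -m crank '[[0,0,0,0,0.25,0,0.2],[0,0,0,0,0,0,0.2],[0,0,0,0,0,0,0.2],[0,0,0,0,0,0,-0.2],[0,0,0,0,0,0,-0.6],[0,0,0,0,0,0,-1],[0,0,0,0,0,0,-1],[0,0,0,0,0,0,-1],[0,0,0,0,0,0,-1],[0,0,0,0,0,0,-1]]' 50
python3 go.py 605.5 -104.7 10;  python3 - <<'E'
from h import *
s=r.sense();w=cams.grab_frame("wrist")
cv2.imwrite("pics/w8.png",cv2.resize(w[220:420,180:460],(784,560)))
i=cams.grab_frame("side");u=np.array([328,299])
cv2.imwrite("pics/s8.png",cv2.resize(i[u[1]-60:u[1]+60,u[0]-70:u[0]+70],(700,600),interpolation=cv2.INTER_CUBIC))
E
```

```text
clock: 9.92
eef_pos: [605.8, -104.7, -6.1]
tcp_rot: [-1.572, -0.005, -0.076]
contact_force: [0.3, -0.4, -0.3]
opening: 0.288
clk 9.92 pos [ 605.83 -104.66   -6.05] F [ 0.27 -0.42 -0.33] op 0.288 turn [ 0.05 -0.41  0.3 ] shift cm [-0.02 -1.61 -0.01]
```

View pics/s8.png

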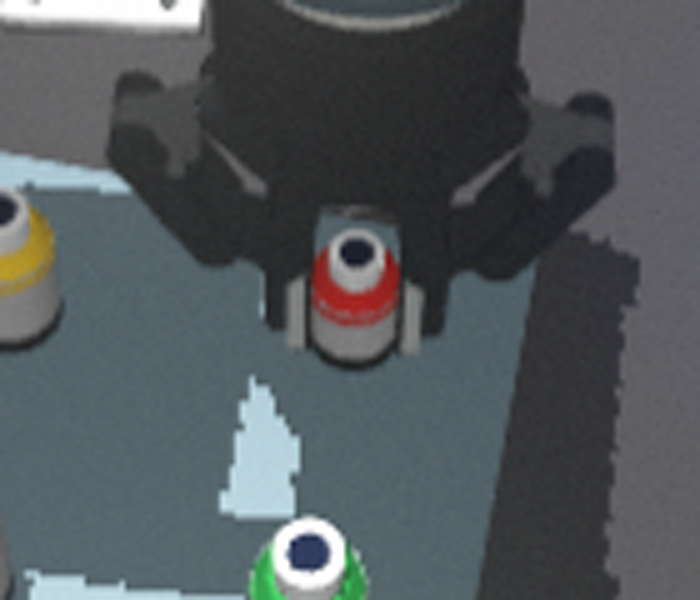

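View pics/w8.png

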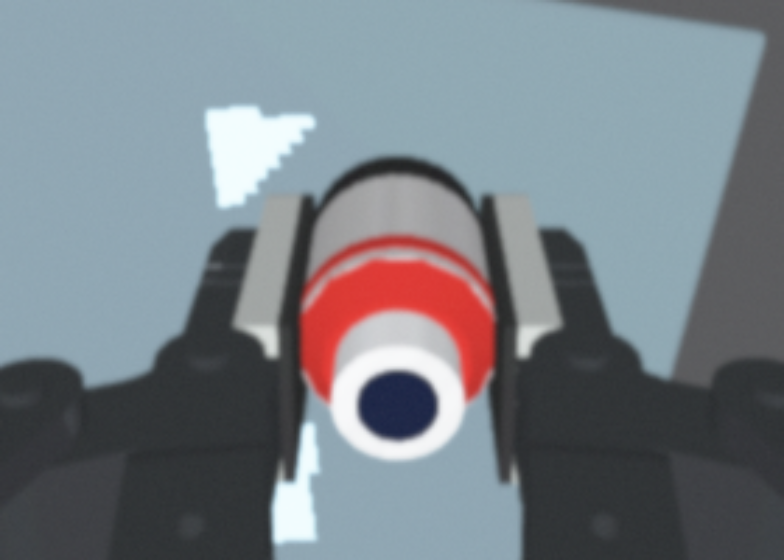

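```bash
python3 -m crank '[[0,0,0,0,-0.3,0,-1],[0,0,0,0,-0.6,0,-1],[0,0,0,0,-1,0,-1],[0,0,0,0,-1.2,0,-1],[0,0,0,0,-1.2,0,-1],[0,0,0,0,-1.2,0,-1],[0,0,0,0,-1,0,-1],[0,0,0,0,-0.6,0,-1],[0,0,0,0,0,0,-1],[0,0,0,0,0,0,-1]]' 50
python3 go.py 545.2 259.5 80;  python3 - <<'E'
from h import *
s=r.sense();w=cams.grab_frame("wrist")
cv2.imwrite("pics/w9.png",w)
E
```

```text
clock: 10.85
eef_pos: [606.3, -104.8, 75.0]
tcp_rot: [-1.572, -0.008, -0.076]
contact_force: [0.2, -0.2, -1.9]
opening: 0.286
clk 10.85 pos [ 606.28 -104.76   74.98] F [ 0.21 -0.19 -1.89] op 0.286 turn [ 0.06 -0.42  0.48] shift cm [-8.86 -0.62 35.85]
```

View pics/w9.png

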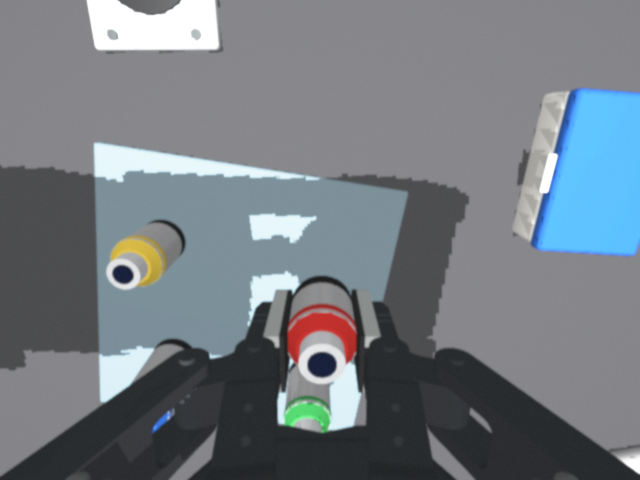

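```bash
python3 -m crank '[[0,-0.2,0,-0.8,-0.2,2.6,-1],[0,-0.2,0,-0.8,-0.2,2.6,-1],[0,0,0.2,-0.8,-0.2,2.6,-1],[0,0,0.2,-0.8,0,2.6,-1],[0,0,0,-0.8,0,2.6,-1],[0,0,0,-0.8,0,2.6,-1],[0,0,0,-0.8,0,2.6,-1],[0,0,0,-0.8,0,2.6,-1],[0,0,0,-0.8,0,2,-1],[0,0,0,0,0,1,-1]]'
python3 -m crank '[[0,0,0,0,0,0,-1],[0,0,0,0,0,0,-1],[0,0,0,0,0,0,-1],[0,0,0,0,0,0,-1],[0,0,0,0,0,0,-1],[0,0,0,0,0,0,-1],[0,0,0,0,0,0,-1],[0,0,0,0,0,0,-1],[0,0,0,0,0,0,-1],[0,0,0,0,0,0,-1]]'
python3 go.py 545.2 259.5 80;  python3 - <<'E'
from h import *
s=r.sense();w=cams.grab_frame("wrist")
cv2.imwrite("pics/w10.png",w);print(s["eef_pos"].tolist(),s["tcp_rot"].tolist())
for p in pads(w,(0,0,640,300)): print(p,wonz(s,p,10))
E
```

```text
clock: 11.73
eef_pos: [545.6, 144.2, 74.0]
tcp_rot: [-1.575, 0.007, -0.075]
contact_force: [0.7, -0.3, -1.3]
opening: 0.29
clock: 12.57
eef_pos: [546.5, 140.6, 72.4]
tcp_rot: [-1.576, 0.009, -0.077]
contact_force: [-0.8, 0.3, -1.9]
opening: 0.287
clk 12.57 pos [546.51 140.64  72.44] F [-0.76  0.32 -1.91] op 0.287 turn [ 0.3  -0.45 -0.5 ] shift cm [-1.05 -0.81 11.84]
[546.5090735597888, 140.64457007589442, 72.44387835642391] [-1.5761451250814904, 0.008639971442008454, -0.07685351448753908]
[303.96714390602057, 162.09716103768966] [539.25 192.38  10.  ]
```

View pics/w10.png

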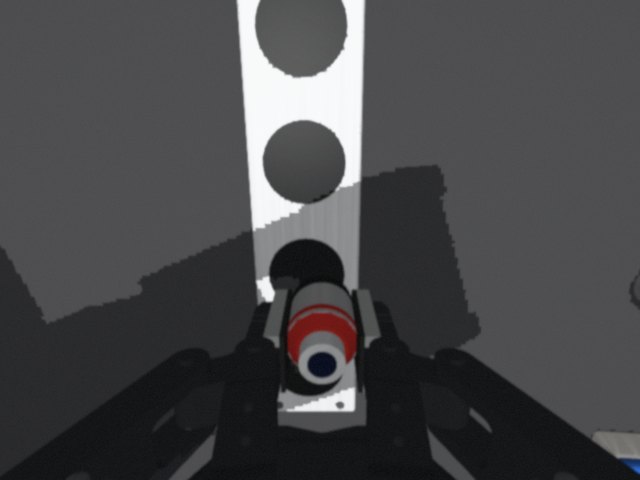

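```bash
python3 -m crank '[[0.2,-0.3,-0.3,-0.2,0,1,-1],[0,0,0,-0.2,0,1,-1],[0,0,0,-0.2,0,1,-1],[0,0,0,-0.2,0,1,-1],[0,0,0,-0.1,0,1,-1],[0,0,0,0,0,0.5,-1],[0,0,0,0,0,0,-1],[0,0,0,0,0,0,-1],[0,0,0,0,0,0,-1],[0,0,0,0,0,0,-1]]'
python3 go.py 545.2 259.5 80;  python3 - <<'E'
from h import *
s=r.sense();w=cams.grab_frame("wrist")
cv2.imwrite("pics/w11.png",w);print(s["eef_pos"].tolist(),s["tcp_rot"].tolist())
for p in pads(w,(0,0,640,300)): print(p,wonz(s,p,10))
E
```

```text
clock: 13.45
eef_pos: [540.5, 204.5, 72.4]
tcp_rot: [-1.572, 0.002, -0.068]
contact_force: [0.1, -1.3, -1.6]
opening: 0.288
clk 13.45 pos [540.46 204.5   72.4 ] F [ 0.14 -1.25 -1.59] op 0.288 turn [ 0.06  0.06 -0.14] shift cm [ 0.1  -0.77  5.52]
[540.4625173022207, 204.50370910249424, 72.40425253870073] [-1.5717916011371829, 0.002492141241125845, -0.06798472413848522]
[338.6302573760201, 181.70872567482735] [552.39 243.78  10.  ]
```

View pics/w11.png

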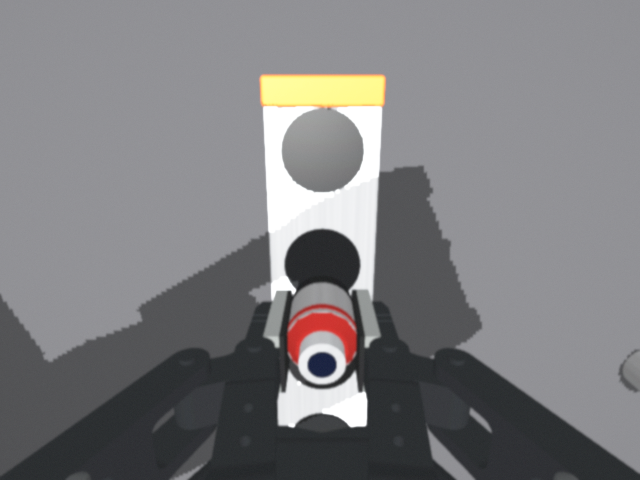

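```bash
cat >> h.py <<'E'
def padfit(img,c,rmin,rmax,a0=0,a1=360):
    """radial edge search, then projective: return edge pixels"""
    g=cv2.GaussianBlur(cv2.cvtColor(img,cv2.COLOR_BGR2GRAY),(0,0),1).astype(np.float32);o=[]
    for a in np.radians(np.arange(a0,a1,3)):
        rr=np.arange(rmin,rmax,.25);x=c[0]+rr*np.cos(a);y=c[1]+rr*np.sin(a)
        v=cv2.remap(g,x[None].astype(np.float32),y[None].astype(np.float32),cv2.INTER_LINEAR)[0]
        d=np.gradient(v);k=d.argmax()
        if d[k]>2: o.append([x[k],y[k]])
    return np.array(o)
def padw(st,img,c,rmin,rmax,z=10,a0=0,a1=360):
    from scipy.optimize import least_squares
    e=padfit(img,c,rmin,rmax,a0,a1);P=np.array([wonz(st,p,z)[:2] for p in e])
    f=least_squares(lambda q:np.hypot(*(P-q[:2]).T)-q[2],np.r_[P.mean(0),24],loss="soft_l1",f_scale=.5)
    return f.x,len(P),np.sqrt(np.median(f.fun**2))
E
python3 - <<'E'
from h import *
w=cv2.imread("pics/w11.png");s=dict(eef_pos=np.array([540.4625173022207, 204.50370910249424, 72.40425253870073]),tcp_rot=[-1.5717916011371829, 0.002492141241125845, -0.06798472413848522])
print(padw(s,w,(322.7,150),33,50))
print(padw(s,w,(322.5,266),30,45,a0=170,a1=370))
w=cv2.imread("pics/w10.png");s=dict(eef_pos=np.array([546.5090735597888, 140.64457007589442, 72.44387835642391]),tcp_rot=[-1.5761451250814904, 0.008639971442008454, -0.07685351448753908])
print(padw(s,w,(304,162),33,50)); print(padw(s,w,(301,26),38,60,a0=0,a1=180)); print(padw(s,w,(307,275),30,45,a0=180,a1=350))
E
```

```text
(array([543.93, 261.75,  23.25]), 120, np.float64(0.1384515407024999))
(array([539.2 , 192.39,  23.53]), 67, np.float64(0.10809941415267943))
(array([539.07, 191.87,  23.71]), 120, np.float64(0.11750632868988187))
(array([543.85, 261.33,  23.64]), 60, np.float64(0.1535187232862505))
(array([534.39, 122.68,  23.53]), 57, np.float64(0.10446015922285667))
```

```bash
python3 - <<'E'
from h import *
w=cv2.imread("pics/w11.png");s=dict(eef_pos=np.array([540.4625173022207, 204.50370910249424, 72.40425253870073]),tcp_rot=[-1.5717916011371829, 0.002492141241125845, -0.06798472413848522])
a=dark(w,(322,365),12)
g=w[345:390,300:345].max(2); yy,xx=np.nonzero(g<110);m=np.hypot(xx-22,yy-20)<14;a=[xx[m].mean()+300,yy[m].mean()+345]
p=wonz(s,a,72.4+51.05);print(a,p,p-s["eef_pos"])
E
python3 go.py 543.9 261.6 25
```

```text
[np.float64(321.73954372623575), np.float64(364.34980988593156)] [540.15 204.05 123.45] [-0.31 -0.45 51.05]
clk 13.50 pos [540.47 204.37  72.39] F [-0.65  0.67 -1.32] op 0.283 turn [ 0.06  0.04 -0.14] shift cm [-0.04  4.73  5.74]
```

```bash
python3 -m crank '[[0,0,0,0,0.3,1,-1],[0,0,0,0,0.5,1,-1],[0,0,0,0,0.5,1,-1],[0,0,0,0,0.5,1,-1],[0,0,0,0,0.5,0.9,-1],[0,0,0,0,0.5,0.5,-1],[0,0,0,0,0.5,0,-1],[0,0,0,0,0.4,0,-1],[0,0,0,0,0,0,-1],[0,0,0,0,0,0,-1]]'
python3 go.py 544.2 262.0 1.5
```

```text
clock: 14.33
eef_pos: [543.9, 263.9, 29.7]
tcp_rot: [-1.573, 0.004, -0.069]
contact_force: [-0.1, 0.5, -1.2]
opening: 0.29
clk 14.33 pos [543.87 263.88  29.72] F [-0.14  0.52 -1.16] op 0.290 turn [ 0.11  0.02 -0.24] shift cm [ 0.06  2.82 -0.18]
```

```bash
python3 -m crank '[[0.1,0,-0.2,0,0.5,-0.12,-1],[0,0,0,0,0.5,-0.05,-1],[0,0,0,0,0.5,0,-1],[0,0,0,0,0.4,0,-1],[0,0,0,0,0.2,0,-1],[0,0,0,0,0,0,-1],[0,0,0,0,0,0,-1],[0,0,0,0,0,0,-1],[0,0,0,0,0,0,-1],[0,0,0,0,0,0,-1]]'
python3 go.py 544.2 262.0 1.5
python3 - <<'E'
from h import *
s=r.sense();w=cams.grab_frame("wrist");cv2.imwrite("pics/w12.png",w);print(s["eef_pos"].tolist(),s["tcp_rot"].tolist())
E
```

```text
clock: 15.17
eef_pos: [544.2, 260.4, 7.2]
tcp_rot: [-1.571, -0.0, -0.071]
contact_force: [0.2, -0.6, -1.7]
opening: 0.283
clk 15.17 pos [544.24 260.45   7.16] F [ 0.21 -0.58 -1.7 ] op 0.283 turn [-0.   -0.1   0.02] shift cm [-0.02  0.57  0.15]
[544.2433020597139, 260.448948127343, 7.163917501401738] [-1.5707093092173947, -0.0002860239505977358, -0.07066582325680792]
```

View pics/w12.png

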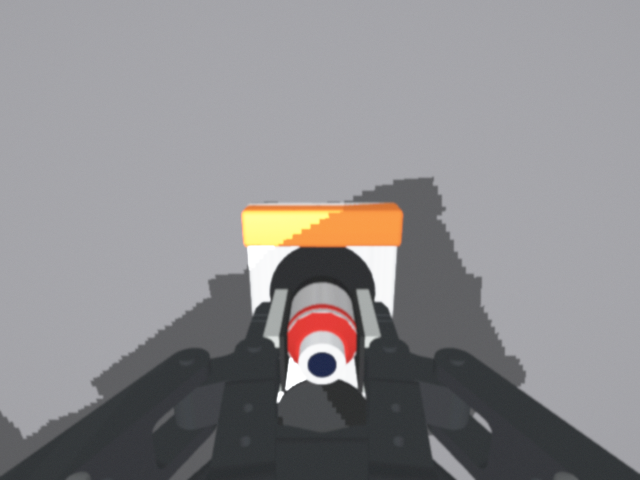

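```bash
python3 - <<'E'
from h import *
w=cv2.imread("pics/w12.png");s=dict(eef_pos=np.array([544.2433020597139, 260.448948127343, 7.163917501401738]),tcp_rot=[-1.5707093092173947, -0.0002860239505977358, -0.07066582325680792])
print(padw(s,w,(322.5,290),38,60,a0=180,a1=362))
E
python3 -m crank '[[0,0,0,0,0.2,0.13,-1],[0,0,0,0,0.1,0,-1],[0,0,0,0,0.05,0,-1],[0,0,0,0,0,0,-1],[0,0,0,0,0,0,-1],[0,0,0,0,0,0,-1],[0,0,0,0,0,0,-1],[0,0,0,0,0,0,-1],[0,0,0,0,0,0,-1],[0,0,0,0,0,0,-1]]'
python3 go.py 544.2 262.0 1
```

```text
(array([544.04, 261.27,  23.94]), 61, np.float64(0.3119042132681997))
clock: 16.05
eef_pos: [544.6, 262.2, 3.8]
tcp_rot: [-1.57, -0.001, -0.07]
contact_force: [-0.5, 0.2, -1.0]
opening: 0.285
clk 16.05 pos [544.64 262.17   3.76] F [-0.49  0.19 -1.02] op 0.285 turn [-0.03 -0.08  0.06] shift cm [-0.04  0.28 -0.02]
```

```bash
python3 -m crank '[[0,0,0,-0.03,0.15,-0.03,-1],[0,0,0,0,0.06,0,-1],[0,0,0,0,0.04,0,-1],[0,0,0,0,0,0,-1],[0,0,0,0,0,0,-1],[0,0,0,0,0,0,-1],[0,0,0,0,0,0,-1],[0,0,0,0,0,0,-1],[0,0,0,0,0,0,-1],[0,0,0,0,0,0,-1]]'
python3 go.py 544.2 262.0 1
```

```text
clock: 16.88
eef_pos: [544.3, 261.8, 1.0]
tcp_rot: [-1.57, -0.001, -0.07]
contact_force: [-0.8, 0.3, -1.5]
opening: 0.288
clk 16.88 pos [544.25 261.82   0.96] F [-0.78  0.34 -1.46] op 0.288 turn [-0.03 -0.08  0.06] shift cm [-0.01 -0.    0.02]
```

```bash
python3 -m crank '[[0,0,0,0,0.04,0,-1],[0,0,0,0,0.02,0,-1],[0,0,0,0,0.0,0,-1],[0,0,0,0,0,0,-1],[0,0,0,0,0,0,-1],[0,0,0,0,0,0,-1],[0,0,0,0,0,0,-1],[0,0,0,0,0,0,-1],[0,0,0,0,0,0,-1],[0,0,0,0,0,0,-1]]'
python3 go.py 544.2 262.0 1
```

```text
clock: 17.72
eef_pos: [544.4, 261.9, 0.9]
tcp_rot: [-1.57, -0.001, -0.07]
contact_force: [-0.5, -1.9, 0.4]
opening: 0.285
clk 17.72 pos [544.39 261.91   0.9 ] F [-0.46 -1.89  0.41] op 0.285 turn [-0.04 -0.08  0.07] shift cm [-0.02 -0.01  0.01]
```

Force shows the foot seated at TCP z = 0.9. Releasing and rising.

```bash
python3 -m crank '[[0,0,0,0,0,0,-0.35],[0,0,0,0,0,0,-0.2],[0,0,0,0,0,0,0.2],[0,0,0,0,0,0,0.2],[0,0,0,0,0,0,0.2],[0,0,0,0,0,0,0.2],[0,0,0,0,-0.3,0,0.2],[0,0,0,0,-0.8,0,0.2],[0,0,0,0,-1.4,0,0.2],[0,0,0,0,-1.8,0,0.2]]'
python3 -m crank '[[0,0,0,0,-2,0,0.2],[0,0,0,0,-2,0,0.2],[0,0,0,0,-2,0,0.2],[0,0,0,0,-1,-1,0.2],[0,0,0,0,0,-2.5,0.2],[0,0,0,0,0,-3,0.2],[0,0,0,0,0,-3,0.2],[0,0,0,0,0,-3,0.2],[0,0,0,0,0,-2,0.2],[0,0,0,0,0,0,0.2]]'
python3 go.py 506 -96.5 60
python3 - <<'E'
from h import *
s=r.sense();w=cams.grab_frame("wrist");cv2.imwrite("pics/w13.png",w);print(s["eef_pos"].tolist(),s["tcp_rot"].tolist())
print(wproj(s,[544,261.5,52]))
E
```

```text
clock: 18.55
eef_pos: [542.2, 260.9, 42.8]
tcp_rot: [-1.573, 0.004, -0.07]
contact_force: [0.9, -0.4, 0.1]
opening: 0.599
clock: 19.38
eef_pos: [533.2, 110.0, 125.2]
tcp_rot: [-1.569, -0.006, -0.065]
contact_force: [-0.0, -0.7, -0.8]
opening: 0.604
clk 19.38 pos [533.17 110.04 125.21] F [-0.01 -0.66 -0.79] op 0.604 turn [-0.1   0.22  0.36] shift cm [ -1.41   6.48 -20.8 ]
[533.1717188738095, 110.04258855937995, 125.21369363763074] [-1.5691296903866996, -0.00625378889127437, -0.06524670521521381]
[323.79 -35.66]
```

View pics/w13.png

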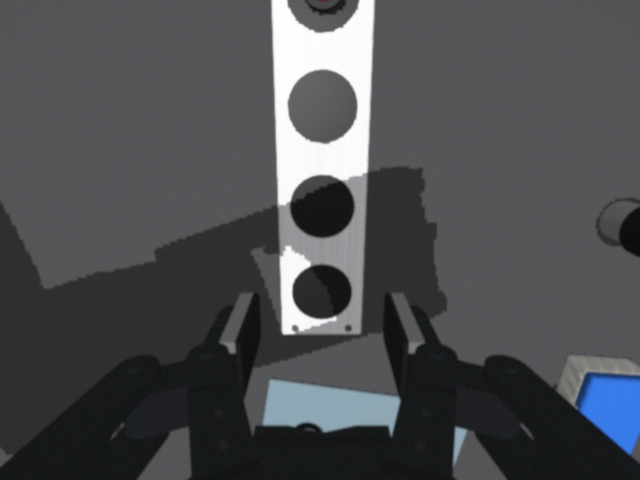

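```bash
python3 - <<'E'
from h import *
w=cv2.imread("pics/w13.png");s=dict(eef_pos=np.array([533.1717188738095, 110.04258855937995, 125.21369363763074]),tcp_rot=[-1.5691296903866996, -0.00625378889127437, -0.06524670521521381])
print(padw(s,w,(322.5,106),27,45));print(padw(s,w,(322.5,206),25,40));print(padw(s,w,(322,292),23,36))
E
python3 -m crank '[[0,0,0.2,-0.2,0.3,-2.5,0.2],[0,0.1,0.2,-0.2,0.6,-2.6,0.2],[0,0,0,-0.2,0.6,-2.6,0.2],[0,0,0,-0.2,0.6,-2.6,0.2],[0,0,0,-0.2,0.6,-2.6,0.2],[0,0,0,-0.2,0.6,-2.6,0.2],[0,0,0,-0.1,0.6,-2.4,0.2],[0,0,0,0,0.6,-1.4,0.2],[0,0,0,0,0.3,-0.7,0.2],[0,0,0,0,0,0,0.2]]'
python3 go.py 506 -96.5 60
python3 - <<'E'
from h import *
s=r.sense();w=cams.grab_frame("wrist");cv2.imwrite("pics/w14.png",w)
u=wproj(s,[506,-96.5,55]);a=dark(w,u,7);print(u,a,wonz(s,a,55))
E
```

```text
(array([539.04, 191.95,  23.59]), 120, np.float64(0.12422661605117834))
(array([534.29, 122.22,  23.63]), 120, np.float64(0.1456614616855061))
(array([529.57,  52.55,  23.66]), 120, np.float64(0.20703584017135945))
clock: 20.27
eef_pos: [509.0, -90.1, 76.4]
tcp_rot: [-1.565, -0.005, -0.064]
contact_force: [-0.5, 0.4, 0.0]
opening: 0.601
clk 20.27 pos [508.99 -90.07  76.35] F [-0.49  0.42  0.02] op 0.601 turn [-0.33  0.31  0.3 ] shift cm [-0.27  1.63 -0.67]
[317.34 285.53] [317. 286.] [505.81 -96.76  55.  ]
```

```bash
python3 -m crank '[[-0.2,0.2,0.2,-0.17,0.2,-0.4,0.2],[0,0,0,-0.1,0.2,-0.2,0.2],[0,0,0,0,0.2,0,0.2],[0,0,0,0,0.2,0,0.2],[0,0,0,0,0.2,0,0.2],[0,0,0,0,0.2,0,0.2],[0,0,0,0,0.2,0,0.2],[0,0,0,0,0,0,0.2],[0,0,0,0,0,0,0.2],[0,0,0,0,0,0,0.2]]'
python3 go.py 505.9 -96.6 -3
python3 - <<'E'
from h import *
s=r.sense();w=cams.grab_frame("wrist");cv2.imwrite("pics/w15.png",w)
u=wproj(s,[506,-96.5,55]);a=dark(w,u,7);print(u,a,wonz(s,a,55))
E
```

```text
clock: 21.15
eef_pos: [507.4, -91.0, 62.2]
tcp_rot: [-1.568, -0.003, -0.062]
contact_force: [-0.0, -0.2, 1.3]
opening: 0.601
clk 21.15 pos [507.39 -91.03  62.22] F [-0.02 -0.2   1.28] op 0.601 turn [-0.16  0.38  0.18] shift cm [-0.13  6.52 -0.58]
[320.37 296.17] [320. 296.] [505.83 -96.4   55.  ]
```

```bash
python3 -m crank '[[-0.1,0.2,0.1,-0.12,0.1,-0.5,0.2],[0,0,0,0,0.2,-0.05,0.2],[0,0,0,0,0.6,0,0.2],[0,0,0,0,0.8,0,0.2],[0,0,0,0,0.8,0,0.2],[0,0,0,0,0.8,0,0.2],[0,0,0,0,0.8,0,0.2],[0,0,0,0,0.6,0,0.2],[0,0,0,0,0,0,0.2],[0,0,0,0,0,0,0.2]]'
python3 go.py 505.9 -96.5 -3
python3 - <<'E'
from h import *
s=r.sense();w=cams.grab_frame("wrist");cv2.imwrite("pics/w16.png",w)
u=wproj(s,[506,-96.5,55]);g=w.max(2)[int(u[1])-20:int(u[1])+21,int(u[0])-20:int(u[0])+21];yy,xx=np.nonzero(g<110);m=np.hypot(xx-20,yy-20)<14
a=[xx[m].mean()+int(u[0])-20,yy[m].mean()+int(u[1])-20];print(u,a,wonz(s,a,55))
E
```

```text
clock: 22.03
eef_pos: [505.0, -97.2, 9.1]
tcp_rot: [-1.57, 0.0, -0.067]
contact_force: [0.5, -0.1, -0.3]
opening: 0.599
clk 22.03 pos [505.02 -97.18   9.06] F [ 0.47 -0.09 -0.25] op 0.599 turn [-0.06  0.12 -0.02] shift cm [0.08 1.21 0.07]
[325.6  351.65] [np.float64(325.06271777003485), np.float64(351.4581881533101)] [505.82 -96.41  55.  ]
```

View pics/w16.png

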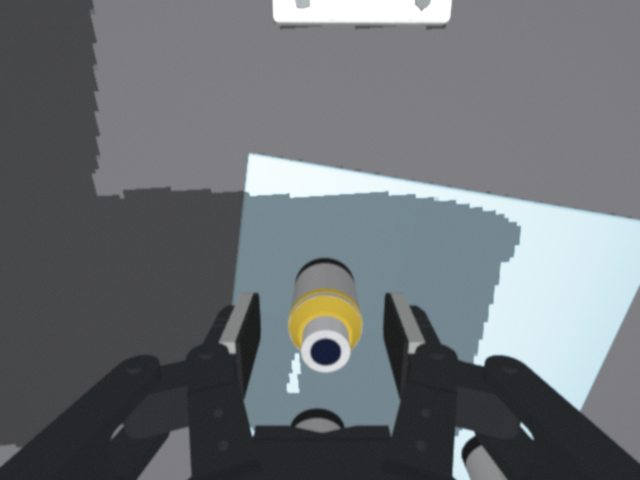

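Straddling yellow cleanly. Go down 12 mm and grip.

```bash
python3 -m crank '[[0,0,0,0.08,0.5,0.07,0.2],[0,0,0,0,0.5,0,0.2],[0,0,0,0,0.1,0,0.2],[0,0,0,0,0,0,0.2],[0,0,0,0,0,0,-0.2],[0,0,0,0,0,0,-0.5],[0,0,0,0,0,0,-1],[0,0,0,0,0,0,-1],[0,0,0,0,0,0,-1],[0,0,0,0,0,0,-1]]' 50
python3 go.py 505.9 -96.5 -3
python3 -m crank '[[0,0,0,0,-0.3,0,-1],[0,0,0,0,-0.8,0,-1],[0,0,0,0,-1.4,0,-1],[0,0,0,0,-2,0,-1],[0,0,0,0,-2,0,-1],[0,0,0,0,-1,1,-1],[0,0,0,0.1,0,2.5,-1],[0,0,0,0.1,0,3,-1],[0,0,0,0.1,0,3,-1],[0,0,0,0.1,0,3,-1]]'
python3 go.py 539.4 192.2 70
```

```text
clock: 22.92
eef_pos: [507.0, -96.6, -1.6]
tcp_rot: [-1.57, -0.002, -0.067]
contact_force: [0.0, 1.3, -0.1]
opening: 0.311
clk 22.92 pos [507.02 -96.57  -1.58] F [ 0.01  1.26 -0.09] op 0.311 turn [-0.04  0.13  0.12] shift cm [-0.11  0.14 -0.  ]
clock: 23.75
eef_pos: [519.7, 29.6, 81.4]
tcp_rot: [-1.57, -0.005, -0.075]
contact_force: [-0.2, -0.8, -0.5]
opening: 0.312
clk 23.75 pos [519.67  29.58  81.39] F [-0.19 -0.76 -0.54] op 0.312 turn [-0.05 -0.36  0.27] shift cm [ 0.74  1.16 16.36]
```

```bash
python3 -m crank '[[0,0,0,0.05,0,2.5,-1],[0,-0.2,0.2,0.1,0,2,-1],[0,0,0,0.1,0,2,-1],[0,0,0,0.1,0,1.5,-1],[0,0,0,0,0,1,-1],[0,0,0,0,0,0.5,-1],[0,0,0,0,0,0.5,-1],[0,0,0,0,0,0,-1],[0,0,0,0,0,0,-1],[0,0,0,0,0,0,-1]]'
python3 go.py 539.4 192.2 5.4
python3 - <<'E'
from h import *
s=r.sense();w=cams.grab_frame("wrist");cv2.imwrite("pics/w17.png",w);print(s["eef_pos"].tolist(),s["tcp_rot"].tolist())
z=s["eef_pos"][2]+4.6+52;u=wproj(s,np.r_[s["eef_pos"][:2],z]);g=w.max(2)[int(u[1])-20:int(u[1])+21,int(u[0])-20:int(u[0])+21];yy,xx=np.nonzero(g<110);m=np.hypot(xx-20,yy-20)<14
a=[xx[m].mean()+int(u[0])-20,yy[m].mean()+int(u[1])-20];print(u,a,wonz(s,a,z)-s["eef_pos"])
E
```

```text
clock: 24.58
eef_pos: [528.8, 143.2, 83.9]
tcp_rot: [-1.568, -0.003, -0.067]
contact_force: [0.8, -0.0, -1.0]
opening: 0.311
clk 24.58 pos [528.82 143.25  83.93] F [ 0.85 -0.01 -1.04] op 0.311 turn [-0.16  0.14  0.18] shift cm [0.71 7.87 4.93]
[528.8190926899824, 143.2487687690954, 83.93443111760193] [-1.5679943214281056, -0.0030905886996601684, -0.06661015765872358]
[323.56 373.71] [np.float64(322.87157534246575), np.float64(373.50342465753425)] [-0.21  0.09 56.6 ]
```

View pics/w17.png

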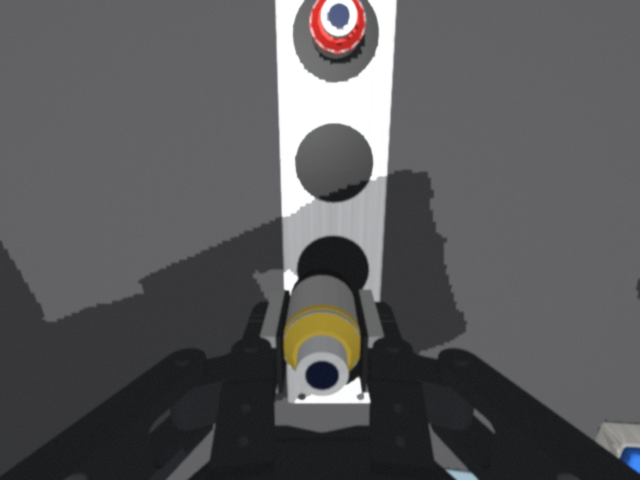

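```bash
python3 - <<'E'
from h import *
w=cv2.imread("pics/w17.png");s=dict(eef_pos=np.array([528.8190926899824, 143.2487687690954, 83.93443111760193]),tcp_rot=[-1.5679943214281056, -0.0030905886996601684, -0.06661015765872358])
print(padw(s,w,(334,163),30,48)); print(wonz(s,(339,14.5),52))
E
python3 -m crank '[[0,0,0,0.15,0.3,0.9,-1],[-0.1,0.1,0.1,0.2,0.6,0.9,-1],[0,0,0,0.2,0.8,0.9,-1],[0,0,0,0.1,0.8,0.9,-1],[0,0,0,0.1,0.8,0.8,-1],[0,0,0,0,0.8,0.4,-1],[0,0,0,0,0.8,0,-1],[0,0,0,0,0.6,0,-1],[0,0,0,0,0,0,-1],[0,0,0,0,0,0,-1]]'
python3 go.py 539.3 192.0 5.4
```

```text
(array([539.11, 191.87,  23.55]), 120, np.float64(0.13386035868182453))
[543.97 262.45  52.  ]
clock: 25.47
eef_pos: [539.8, 194.4, 20.7]
tcp_rot: [-1.571, 0.002, -0.07]
contact_force: [0.2, 0.5, -1.6]
opening: 0.309
clk 25.47 pos [539.78 194.39  20.71] F [ 0.15  0.46 -1.56] op 0.309 turn [ 0.04 -0.07 -0.11] shift cm [-0.03  1.53 -0.24]
```

```bash
python3 -m crank '[[0,0,0,-0.05,0.3,-0.24,-1],[0,0,0,0,0.4,0,-1],[0,0,0,0,0.3,0,-1],[0,0,0,0,0.1,0,-1],[0,0,0,0,0,0,-1],[0,0,0,0,0,0,-1],[0,0,0,0,0,0,-1],[0,0,0,0,0,0,-1],[0,0,0,0,0,0,-1],[0,0,0,0,0,0,-1]]'
python3 go.py 539.3 192.0 5.4
```

```text
clock: 26.3
eef_pos: [540.0, 190.7, 10.3]
tcp_rot: [-1.571, -0.0, -0.072]
contact_force: [-0.5, -0.3, -1.6]
opening: 0.31
clk 26.30 pos [540.05 190.75  10.28] F [-0.5  -0.27 -1.64] op 0.310 turn [-0.01 -0.17  0.02] shift cm [-0.08  0.49  0.12]
```

```bash
python3 -m crank '[[0,0,0,-0.09,0.2,0.1,-1],[0,0,0,0,0.15,0,-1],[0,0,0,0,0.04,0,-1],[0,0,0,0,0,0,-1],[0,0,0,0,0,0,-1],[0,0,0,0,0,0,-1],[0,0,0,0,0,0,-1],[0,0,0,0,0,0,-1],[0,0,0,0,0,0,-1],[0,0,0,0,0,0,-1]]'
python3 go.py 539.3 192.0 5.4
```

```text
clock: 27.13
eef_pos: [539.2, 192.1, 6.0]
tcp_rot: [-1.571, -0.001, -0.072]
contact_force: [0.2, -0.3, -1.8]
opening: 0.311
clk 27.13 pos [539.19 192.09   6.04] F [ 0.25 -0.29 -1.83] op 0.311 turn [-0.01 -0.15  0.03] shift cm [ 0.01  0.06 -0.01]
```

```bash
python3 -m crank '[[0,0,0,0,0.05,0,-1],[0,0,0,0,0.03,0,-1],[0,0,0,0,0,0,-1],[0,0,0,0,0,0,-1],[0,0,0,0,0,0,-1],[0,0,0,0,0,0,-1],[0,0,0,0,0,0,-1],[0,0,0,0,0,0,-1],[0,0,0,0,0,0,-1],[0,0,0,0,0,0,-1]]'
python3 go.py 539.3 192.0 5.4
```

```text
clock: 27.97
eef_pos: [539.3, 192.1, 5.3]
tcp_rot: [-1.571, -0.001, -0.072]
contact_force: [-0.3, -0.0, -0.2]
opening: 0.31
clk 27.97 pos [539.28 192.07   5.26] F [-0.33 -0.02 -0.19] op 0.310 turn [-0.02 -0.16  0.04] shift cm [ 0.   -0.01 -0.01]
```

```bash
python3 -m crank '[[0,0,0,0,0,0,-0.3],[0,0,0,0,0,0,-0.1],[0,0,0,0,0,0,0.2],[0,0,0,0,0,0,0.2],[0,0,0,0,0,0,0.2],[0,0,0,0,0,0,0.2],[0,0,0,0,-0.3,0,0.2],[0,0,0,0,-0.8,0,0.2],[0,0,0,0,-1.4,0,0.2],[0,0,0,0,-1.8,0,0.2]]'
python3 -m crank '[[0,0,0,0,-2,0,0.2],[0,0,0,0,-2,0,0.2],[0,0,0,0,-2,0,0.2],[0,0,0,0,-1,-1,0.2],[0,0,0,0.5,0,-2.5,0.2],[0,0,0,0.6,0,-3,0.2],[0,0,0,0.6,0,-3,0.2],[0,0,0,0.6,0,-3,0.2],[0,0,0,0.6,0,-3,0.2],[0,0,0,0.6,0,-3,0.2]]'
python3 -m crank '[[0,0,0,0.6,0,-3,0.2],[0,0,0,0.6,0,-3,0.2],[0,0,0,0.6,0,-3,0.2],[0,0,0,0.6,0.2,-3,0.2],[0,0,0,0.6,0.4,-2.5,0.2],[0,0,0,0.3,0.4,-1.5,0.2],[0,0,0,0,0.2,-0.8,0.2],[0,0,0,0,0,0,0.2],[0,0,0,0,0,0,0.2],[0,0,0,0,0,0,0.2]]'
python3 go.py 589 -204.4 70
python3 - <<'E'
from h import *
s=r.sense();w=cams.grab_frame("wrist");cv2.imwrite("pics/w18.png",w)
u=wproj(s,[589,-204.4,65]);a=dark(w,u,7);print(u,a,wonz(s,a,65))
E
```

```text
clock: 28.8
eef_pos: [537.1, 191.3, 47.7]
tcp_rot: [-1.573, 0.004, -0.072]
contact_force: [-0.2, 0.6, -0.3]
opening: 0.601
clock: 29.63
eef_pos: [560.9, 0.1, 130.5]
tcp_rot: [-1.569, -0.006, -0.063]
contact_force: [0.7, 0.2, 0.5]
opening: 0.6
clock: 30.47
eef_pos: [578.2, -188.9, 119.7]
tcp_rot: [-1.571, -0.005, -0.069]
contact_force: [-0.0, -0.4, 0.4]
opening: 0.598
clk 30.47 pos [ 578.22 -188.89  119.7 ] F [-0.04 -0.4   0.41] op 0.598 turn [ 0.01 -0.02  0.31] shift cm [ 1.16  4.98 -1.47]
[341.34 273.33] [340.99 273.  ] [ 588.8  -204.17   65.  ]
```

View pics/w18.png

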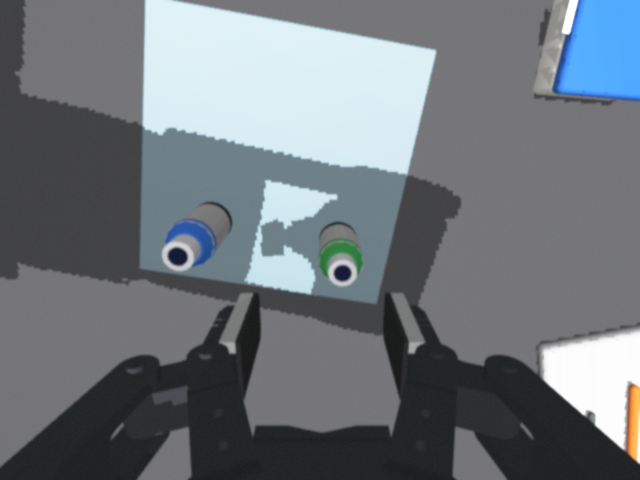

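```bash
python3 -m crank '[[0,0,0.2,0.4,0.1,-0.5,0.2],[0,0,0,0.4,0.2,-0.5,0.2],[0,0,0,0.25,0.3,-0.4,0.2],[0,0,0,0,0.4,0,0.2],[0,0,0,0,0.4,0,0.2],[0,0,0,0,0.4,0,0.2],[0,0,0,0,0.4,0,0.2],[0,0,0,0,0.4,0,0.2],[0,0,0,0,0.3,0,0.2],[0,0,0,0,0,0,0.2]]'
python3 go.py 588.9 -204.2 7
python3 - <<'E'
from h import *
s=r.sense();w=cams.grab_frame("wrist");cv2.imwrite("pics/w19.png",w)
u=wproj(s,[589,-204.4,65]);a=dark(w,u,7);print(u,a,wonz(s,a,65))
E
```

```text
clock: 31.35
eef_pos: [589.1, -200.7, 87.6]
tcp_rot: [-1.57, -0.001, -0.064]
contact_force: [0.3, 0.3, 0.9]
opening: 0.6
clk 31.35 pos [ 589.11 -200.71   87.62] F [0.33 0.3  0.89] op 0.600 turn [-0.03  0.28  0.06] shift cm [-0.01  8.06 -0.35]
[322.74 279.12] [323.01 279.  ] [ 589.15 -204.34   65.  ]
```

```bash
python3 -m crank '[[0,0.2,0,0.01,0.4,-0.3,0.2],[0,0,0,0,0.7,0,0.2],[0,0,0,0,0.9,0,0.2],[0,0,0,0,0.9,0,0.2],[0,0,0,0,0.9,0,0.2],[0,0,0,0,0.9,0,0.2],[0,0,0,0,0.8,0,0.2],[0,0,0,0,0.5,0,0.2],[0,0,0,0,0.2,0,0.2],[0,0,0,0,0,0,0.2]]'
python3 go.py 589.05 -204.3 7
python3 - <<'E'
from h import *
s=r.sense();w=cams.grab_frame("wrist");cv2.imwrite("pics/w20.png",w);i=cams.grab_frame("side");cv2.imwrite("pics/s20.png",cv2.resize(i[260:420,220:420],(750,600)))
E
```

```text
clock: 32.23
eef_pos: [588.5, -203.9, 18.2]
tcp_rot: [-1.57, 0.0, -0.068]
contact_force: [-0.4, 0.5, 0.1]
opening: 0.6
clk 32.23 pos [ 588.49 -203.9    18.16] F [-0.36  0.46  0.15] op 0.600 turn [-0.05  0.06 -0.01] shift cm [ 0.06  1.12 -0.04]
```

View pics/w20.png

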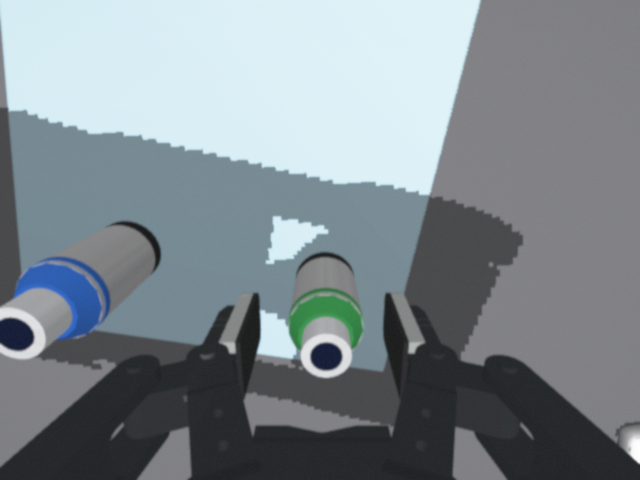

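View pics/s20.png

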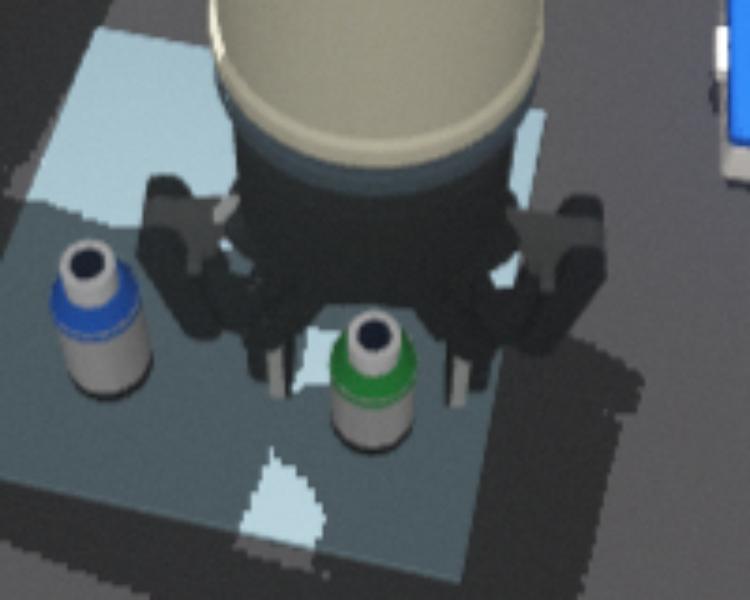

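```bash
python3 -m crank '[[0,0,0,0.06,0.4,-0.04,0.2],[0,0,0,0,0.4,0,0.2],[0,0,0,0,0.2,0,0.2],[0,0,0,0,0,0,0.2],[0,0,0,0,0,0,-0.1],[0,0,0,0,0,0,-0.4],[0,0,0,0,0,0,-1],[0,0,0,0,0,0,-1],[0,0,0,0,0,0,-1],[0,0,0,0,0,0,-1]]' 50
python3 go.py 589.05 -204.3 7
python3 -m crank '[[0,0,0,0,-0.3,0,-1],[0,0,0,0,-0.8,0,-1],[0,0,0,0,-1.4,0,-1],[0,0,0,0,-2,0,-1],[0,0,0,0,-2,0,-1],[0,0,0,0,-2,0,-1],[0,0,0,0,-1,1,-1],[0,0,0,-0.6,0,2.5,-1],[0,0,0,-0.6,0,3,-1],[0,0,0,-0.6,0,3,-1]]'
python3 go.py 534.3 75 90
```

```text
clock: 33.17
eef_pos: [591.0, -205.0, 9.9]
tcp_rot: [-1.571, -0.004, -0.068]
contact_force: [-0.1, 0.4, -1.1]
opening: 0.319
clk 33.17 pos [ 590.99 -205.      9.94] F [-0.07  0.44 -1.08] op 0.319 turn [0.02 0.06 0.23] shift cm [-0.2   0.29  0.06]
clock: 34.0
eef_pos: [579.2, -109.5, 112.8]
tcp_rot: [-1.572, -0.006, -0.075]
contact_force: [0.5, 0.9, -2.1]
opening: 0.32
clk 34.00 pos [ 579.19 -109.47  112.81] F [ 0.52  0.94 -2.08] op 0.320 turn [ 0.06 -0.33  0.33] shift cm [-5.87  2.23 18.06]
```

```bash
python3 -m crank '[[0,0,0,-0.6,0.1,2.8,-1],[0,-0.2,0.2,-0.7,0.2,2.8,-1],[0,0,0,-0.7,0.2,2.8,-1],[0,0,0,-0.7,0.2,2.6,-1],[0,0,0,-0.7,0.2,2,-1],[0,0,0,-0.7,0.2,1.5,-1],[0,0,0,-0.5,0.2,1,-1],[0,0,0,0,0,0.5,-1],[0,0,0,0,0,0,-1],[0,0,0,0,0,0,-1]]'
python3 go.py 534.4 122.3 17
python3 - <<'E'
from h import *
s=r.sense();w=cams.grab_frame("wrist");cv2.imwrite("pics/w21.png",w);print(s["eef_pos"].tolist(),s["tcp_rot"].tolist())
z=s["eef_pos"][2]-6.9+62;u=wproj(s,np.r_[s["eef_pos"][:2],z]);g=w.max(2)[int(u[1])-20:int(u[1])+21,int(u[0])-20:int(u[0])+21];yy,xx=np.nonzero(g<110);m=np.hypot(xx-20,yy-20)<14
a=[xx[m].mean()+int(u[0])-20,yy[m].mean()+int(u[1])-20];print(u,a,wonz(s,a,z)-s["eef_pos"])
E
```

```text
clock: 34.83
eef_pos: [539.2, 71.3, 101.5]
tcp_rot: [-1.57, -0.003, -0.066]
contact_force: [0.5, -0.4, -1.4]
opening: 0.324
clk 34.83 pos [539.23  71.26 101.48] F [ 0.51 -0.4  -1.42] op 0.324 turn [-0.07  0.15  0.18] shift cm [-0.85  8.45  5.05]
[539.2289891046532, 71.26067155411042, 101.48050475791993] [-1.5696089318221023, -0.0030819153864332094, -0.06633444759730156]
[323.52 370.86] [np.float64(323.0), np.float64(370.0)] [-0.15  0.34 55.1 ]
```

View pics/w21.png

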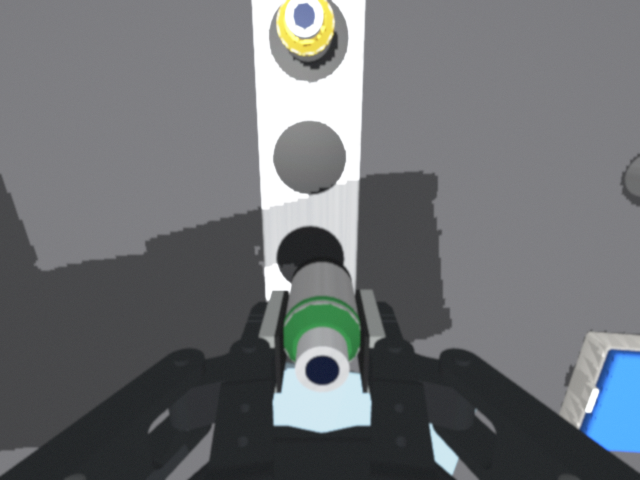

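```bash
python3 - <<'E'
from h import *
w=cv2.imread("pics/w21.png");s=dict(eef_pos=np.array([539.2289891046532, 71.26067155411042, 101.48050475791993]),tcp_rot=[-1.5696089318221023, -0.0030819153864332094, -0.06633444759730156])
print(padw(s,w,(310,157),28,45)); print(wonz(s,(304,15),62))
E
python3 -m crank '[[0,0,0,-0.2,0.3,0.9,-1],[0,0,0.1,-0.2,0.6,0.9,-1],[0,0,0,-0.2,0.9,0.9,-1],[0,0,0,-0.1,0.9,0.9,-1],[0,0,0,-0.1,0.9,0.9,-1],[0,0,0,0,0.9,0.4,-1],[0,0,0,0,0.9,0,-1],[0,0,0,0,0.8,0,-1],[0,0,0,0,0.4,0,-1],[0,0,0,0,0,0,-1]]'
python3 go.py 534.4 122.0 17
```

```text
(array([534.27, 122.01,  23.38]), 120, np.float64(0.15099972507255174))
[538.7  192.81  62.  ]
clock: 35.72
eef_pos: [534.9, 123.5, 26.9]
tcp_rot: [-1.571, -0.0, -0.07]
contact_force: [0.5, -0.1, -2.0]
opening: 0.322
clk 35.72 pos [534.88 123.46  26.87] F [ 0.46 -0.08 -1.97] op 0.322 turn [-0.01 -0.05  0.  ] shift cm [-0.04  0.99 -0.15]
```

```bash
python3 -m crank '[[0,0,0,-0.04,0.3,-0.13,-1],[0,0,0,0,0.3,0,-1],[0,0,0,0,0.1,0,-1],[0,0,0,0,0,0,-1],[0,0,0,0,0,0,-1],[0,0,0,0,0,0,-1],[0,0,0,0,0,0,-1],[0,0,0,0,0,0,-1],[0,0,0,0,0,0,-1],[0,0,0,0,0,0,-1]]'
python3 go.py 534.4 122.0 17
```

```text
clock: 36.55
eef_pos: [535.9, 121.0, 20.8]
tcp_rot: [-1.57, -0.003, -0.072]
contact_force: [0.7, -0.0, -1.9]
opening: 0.32
clk 36.55 pos [535.89 121.01  20.76] F [ 0.68 -0.05 -1.88] op 0.320 turn [-0.05 -0.16  0.16] shift cm [-0.16  0.38  0.09]
```

```bash
python3 -m crank '[[0,-0.1,0.1,-0.16,0.15,0.08,-1],[0,0,0,0,0.12,0,-1],[0,0,0,0,0.03,0,-1],[0,0,0,0,0,0,-1],[0,0,0,0,0,0,-1],[0,0,0,0,0,0,-1],[0,0,0,0,0,0,-1],[0,0,0,0,0,0,-1],[0,0,0,0,0,0,-1],[0,0,0,0,0,0,-1]]'
python3 go.py 534.4 122.0 17
```

```text
clock: 37.38
eef_pos: [534.1, 122.1, 17.4]
tcp_rot: [-1.57, -0.001, -0.07]
contact_force: [-0.8, -0.4, -2.4]
opening: 0.322
clk 37.38 pos [534.1  122.11  17.41] F [-0.78 -0.4  -2.41] op 0.322 turn [-0.05 -0.03  0.05] shift cm [ 0.03  0.04 -0.01]
```

```bash
python3 -m crank '[[0,0,0,0.03,0.04,0,-1],[0,0,0,0,0.03,0,-1],[0,0,0,0,0,0,-1],[0,0,0,0,0,0,-1],[0,0,0,0,0,0,-1],[0,0,0,0,0,0,-1],[0,0,0,0,0,0,-1],[0,0,0,0,0,0,-1],[0,0,0,0,0,0,-1],[0,0,0,0,0,0,-1]]'
python3 go.py 534.4 122.0 17
```

```text
clock: 38.22
eef_pos: [534.6, 122.1, 17.0]
tcp_rot: [-1.57, -0.001, -0.07]
contact_force: [0.0, -0.5, -0.2]
opening: 0.323
clk 38.22 pos [534.62 122.14  16.97] F [ 0.04 -0.45 -0.24] op 0.323 turn [-0.06 -0.03  0.07] shift cm [-0.02 -0.   -0.02]
```

```bash
python3 -m crank '[[0,0,0,0,0,0,-0.3],[0,0,0,0,0,0,-0.1],[0,0,0,0,0,0,0.2],[0,0,0,0,0,0,0.2],[0,0,0,0,0,0,0.2],[0,0,0,0,0,0,0.2],[0,0,0,0,-0.3,0,0.2],[0,0,0,0,-0.8,0,0.2],[0,0,0,0,-1.4,0,0.2],[0,0,0,0,-1.8,0,0.2]]'
python3 -m crank '[[0,0,0,0,-2,0,0.2],[0,0,0,0,-2,0,0.2],[0,0,0,0,-2,0,0.2],[0,0,0,0,-1,-1,0.2],[0,0,0,-0.1,0,-2.5,0.2],[0,0,0,-0.1,0,-3,0.2],[0,0,0,-0.1,0,-3,0.2],[0,0,0,-0.1,0,-3,0.2],[0,0,0,-0.1,0,-3,0.2],[0,0,0,-0.1,0,-3,0.2]]'
python3 -m crank '[[0,0,0,-0.1,0,-2.5,0.2],[0,0,0,-0.1,0,-2.5,0.2],[0,0,0,-0.1,0,-2,0.2],[0,0,0,0,0,-1.5,0.2],[0,0,0,0,0,-1,0.2],[0,0,0,0,0,-0.5,0.2],[0,0,0,0,0,0,0.2],[0,0,0,0,0,0,0.2],[0,0,0,0,0,0,0.2],[0,0,0,0,0,0,0.2]]'
python3 go.py 497.6 -182.9 70
python3 - <<'E'
from h import *
s=r.sense();w=cams.grab_frame("wrist");cv2.imwrite("pics/w22.png",w)
u=wproj(s,[497.6,-182.9,75]);a=dark(w,u,7);print(u,a,wonz(s,a,75))
E
```

```text
clock: 39.05
eef_pos: [532.6, 121.6, 59.5]
tcp_rot: [-1.571, 0.004, -0.07]
contact_force: [0.1, 0.2, -0.3]
opening: 0.604
clock: 39.88
eef_pos: [515.8, -67.2, 141.9]
tcp_rot: [-1.569, -0.008, -0.06]
contact_force: [-0.2, 0.6, -0.1]
opening: 0.597
clock: 40.72
eef_pos: [501.2, -179.6, 142.9]
tcp_rot: [-1.57, -0.007, -0.066]
contact_force: [-0.0, 0.5, 0.2]
opening: 0.6
clk 40.72 pos [ 501.17 -179.56  142.94] F [-0.03  0.46  0.15] op 0.600 turn [-0.02  0.16  0.41] shift cm [-0.39  7.29 -0.36]
[316.36 248.67] [316. 249.] [ 497.36 -183.1    75.  ]
```

View pics/w22.png

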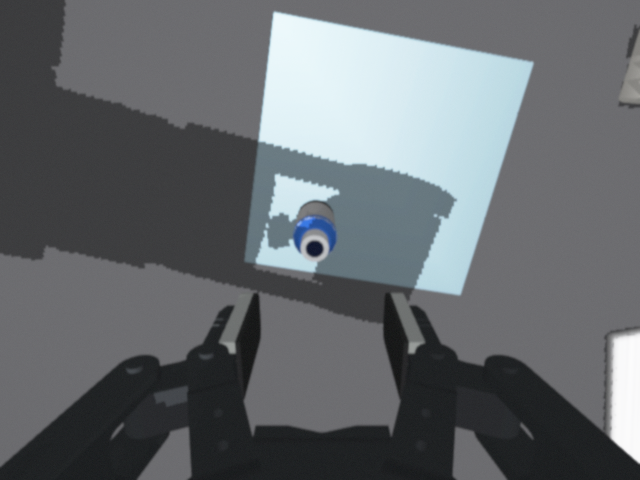

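```bash
python3 -m crank '[[0,0.1,0.3,-0.2,0.2,-0.2,0.2],[0,0,0,-0.1,0.4,-0.1,0.2],[0,0,0,0,0.6,0,0.2],[0,0,0,0,0.6,0,0.2],[0,0,0,0,0.6,0,0.2],[0,0,0,0,0.6,0,0.2],[0,0,0,0,0.6,0,0.2],[0,0,0,0,0.4,0,0.2],[0,0,0,0,0,0,0.2],[0,0,0,0,0,0,0.2]]'
python3 go.py 497.4 -183 18
python3 - <<'E'
from h import *
s=r.sense();w=cams.grab_frame("wrist");cv2.imwrite("pics/w23.png",w)
u=wproj(s,[497.6,-182.9,75]);a=dark(w,u,7);print(u,a,wonz(s,a,75))
E
```

```text
clock: 41.6
eef_pos: [497.3, -180.1, 97.2]
tcp_rot: [-1.569, 0.001, -0.065]
contact_force: [0.1, -0.1, 0.3]
opening: 0.601
clk 41.60 pos [ 497.25 -180.14   97.17] F [ 0.12 -0.12  0.34] op 0.601 turn [-0.07  0.24 -0.06] shift cm [ 0.04  7.92 -0.29]
[323.6  277.82] [324. 278.] [ 497.8  -183.01   75.  ]
```

```bash
python3 -m crank '[[0,0.2,0,0.05,0.3,-0.25,0.2],[0,0,0,0,0.6,0,0.2],[0,0,0,0,0.9,0,0.2],[0,0,0,0,0.9,0,0.2],[0,0,0,0,0.9,0,0.2],[0,0,0,0,0.9,0,0.2],[0,0,0,0,0.9,0,0.2],[0,0,0,0,0.5,0,0.2],[0,0,0,0,0.2,0,0.2],[0,0,0,0,0,0,0.2]]'
python3 go.py 497.6 -183 18
python3 - <<'E'
from h import *
s=r.sense();w=cams.grab_frame("wrist");cv2.imwrite("pics/w24.png",w)
E
```

```text
clock: 42.48
eef_pos: [497.5, -182.9, 29.3]
tcp_rot: [-1.569, 0.001, -0.069]
contact_force: [-0.9, -0.6, 0.2]
opening: 0.603
clk 42.48 pos [ 497.49 -182.91   29.3 ] F [-0.95 -0.61  0.16] op 0.603 turn [-0.08  0.01 -0.07] shift cm [ 0.01  1.13 -0.01]
```

View pics/w24.png

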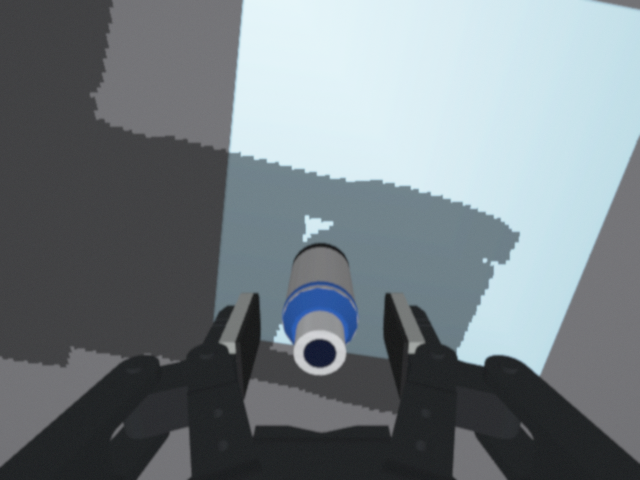

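```bash
python3 -m crank '[[0,0,0,0,0.45,0,0.2],[0,0,0,0,0.5,0,0.2],[0,0,0,0,0.3,0,0.2],[0,0,0,0,0.1,0,0.2],[0,0,0,0,0,0,-0.1],[0,0,0,0,0,0,-0.3],[0,0,0,0,0,0,-1],[0,0,0,0,0,0,-1],[0,0,0,0,0,0,-1],[0,0,0,0,0,0,-1]]' 55
python3 go.py 497.6 -183 18
python3 -m crank '[[0,0,0,0,-0.3,0,-1],[0,0,0,0,-0.8,0,-1],[0,0,0,0,-1.4,0,-1],[0,0,0,0,-2,0,-1],[0,0,0,0,-2,0,-1],[0,0,0,0,-2,0,-1],[0,0,0,0.1,-0.5,1,-1],[0,0,0,0.4,0,2,-1],[0,0,0,0.4,0,2.4,-1],[0,0,0,0.4,0,2.4,-1]]'
python3 go.py 529.6 0 110
```

```text
clock: 43.37
eef_pos: [498.6, -183.3, 16.2]
tcp_rot: [-1.57, -0.001, -0.069]
contact_force: [0.5, 0.2, -2.5]
opening: 0.33
clk 43.37 pos [ 498.57 -183.33   16.23] F [ 0.45  0.22 -2.54] op 0.330 turn [-0.03  0.01  0.08] shift cm [-0.1  -0.18  0.03]
clock: 44.2
eef_pos: [516.6, -105.9, 113.7]
tcp_rot: [-1.571, -0.003, -0.075]
contact_force: [0.0, 0.2, -2.5]
opening: 0.333
clk 44.20 pos [ 516.62 -105.92  113.74] F [ 0.02  0.19 -2.49] op 0.333 turn [-0.01 -0.34  0.17] shift cm [ 0.5   0.38 10.66]
```

```bash
python3 -m crank '[[0,0,0,0.1,0.1,2,-1],[0,-0.2,0.1,0.1,0.1,1.8,-1],[0,0,0,0,0.1,1.5,-1],[0,0,0,0,0,1.3,-1],[0,0,0,0,0,1,-1],[0,0,0,0,0,0.5,-1],[0,0,0,0,0,0,-1],[0,0,0,0,0,0,-1],[0,0,0,0,0,0,-1],[0,0,0,0,0,0,-1]]'
python3 go.py 529.6 52.5 24
python3 - <<'E'
from h import *
s=r.sense();w=cams.grab_frame("wrist");cv2.imwrite("pics/w25.png",w);print(s["eef_pos"].tolist(),s["tcp_rot"].tolist())
z=s["eef_pos"][2]-13.2+72;u=wproj(s,np.r_[s["eef_pos"][:2],z]);g=w.max(2)[int(u[1])-20:int(u[1])+21,int(u[0])-20:int(u[0])+21];yy,xx=np.nonzero(g<110);m=np.hypot(xx-20,yy-20)<14
a=[xx[m].mean()+int(u[0])-20,yy[m].mean()+int(u[1])-20];print(u,a,wonz(s,a,z)-s["eef_pos"])
E
```

```text
clock: 45.03
eef_pos: [523.7, -13.4, 109.8]
tcp_rot: [-1.569, -0.001, -0.068]
contact_force: [0.3, -0.2, -1.7]
opening: 0.331
clk 45.03 pos [523.68 -13.43 109.82] F [ 0.35 -0.18 -1.74] op 0.331 turn [-0.09  0.07  0.05] shift cm [0.14 8.59 6.6 ]
[523.6849130701565, -13.425415903058877, 109.82149405582194] [-1.569263704995479, -0.0008558973747505583, -0.06772266919360703]
[323.19 378.56] [np.float64(323.0), np.float64(378.0)] [-0.05  0.21 58.8 ]
```

View pics/w25.png

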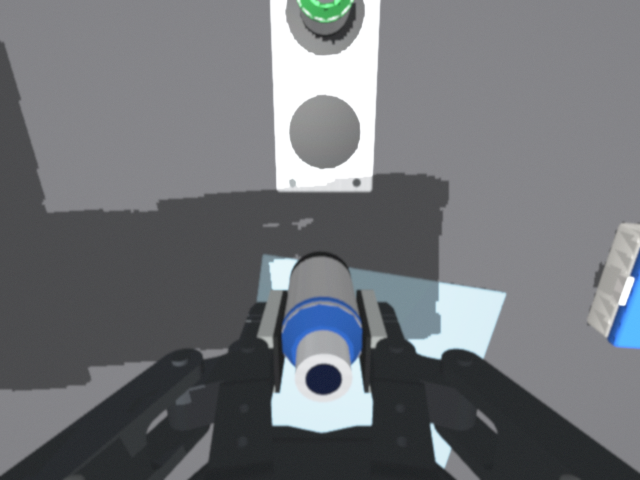

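```bash
python3 - <<'E'
from h import *
w=cv2.imread("pics/w25.png");s=dict(eef_pos=np.array([523.6849130701565, -13.425415903058877, 109.82149405582194]),tcp_rot=[-1.569263704995479, -0.0008558973747505583, -0.06772266919360703])
print(padw(s,w,(325,132),27,45))
E
python3 -m crank '[[0,0,0,0.05,0.3,1,-1],[0,0,0,0.05,0.6,1.2,-1],[0,0,0,0,0.8,1.2,-1],[0,0,0,0,0.8,1.2,-1],[0,0,0,0,0.8,1.1,-1],[0,0,0,0,0.8,0.6,-1],[0,0,0,0,0.8,0,-1],[0,0,0,0,0.8,0,-1],[0,0,0,0,0.4,0,-1],[0,0,0,0,0,0,-1]]'
python3 go.py 529.6 52.2 24
```

```text
(array([529.5 ,  52.32,  23.19]), 120, np.float64(0.11168205381604027))
clock: 45.92
eef_pos: [528.9, 55.8, 41.2]
tcp_rot: [-1.57, 0.0, -0.069]
contact_force: [0.1, 1.2, -1.2]
opening: 0.334
clk 45.92 pos [528.94  55.77  41.21] F [ 0.05  1.22 -1.17] op 0.334 turn [-0.07 -0.   -0.03] shift cm [ 0.09  1.72 -0.35]
```

```bash
python3 -m crank '[[0,0,0,0.06,0.3,-0.3,-1],[0,0,0,0,0.4,0,-1],[0,0,0,0,0.4,0,-1],[0,0,0,0,0.2,0,-1],[0,0,0,0,0,0,-1],[0,0,0,0,0,0,-1],[0,0,0,0,0,0,-1],[0,0,0,0,0,0,-1],[0,0,0,0,0,0,-1],[0,0,0,0,0,0,-1]]'
python3 go.py 529.6 52.2 23.3
```

```text
clock: 46.75
eef_pos: [530.5, 50.5, 28.0]
tcp_rot: [-1.57, -0.002, -0.072]
contact_force: [-0.6, -0.2, -1.8]
opening: 0.335
clk 46.75 pos [530.45  50.53  27.95] F [-0.65 -0.22 -1.82] op 0.335 turn [-0.07 -0.17  0.09] shift cm [-0.1   0.47  0.16]
```

```bash
python3 -m crank '[[0,-0.1,0,-0.1,0.2,0.14,-1],[0,0,0,0,0.14,0,-1],[0,0,0,0,0.03,0,-1],[0,0,0,0,0,0,-1],[0,0,0,0,0,0,-1],[0,0,0,0,0,0,-1],[0,0,0,0,0,0,-1],[0,0,0,0,0,0,-1],[0,0,0,0,0,0,-1],[0,0,0,0,0,0,-1]]'
python3 go.py 529.6 52.2 23.3
```

```text
clock: 47.58
eef_pos: [529.6, 52.4, 24.1]
tcp_rot: [-1.569, -0.002, -0.07]
contact_force: [-0.3, -1.1, -1.2]
opening: 0.335
clk 47.58 pos [529.59  52.38  24.08] F [-0.35 -1.06 -1.22] op 0.335 turn [-0.08 -0.03  0.12] shift cm [ 0.    0.08 -0.02]
```

```bash
python3 -m crank '[[0,0,0,0,0.04,-0.01,-1],[0,0,0,0,0.04,0,-1],[0,0,0,0,0,0,-1],[0,0,0,0,0,0,-1],[0,0,0,0,0,0,-1],[0,0,0,0,0,0,-1],[0,0,0,0,0,0,-1],[0,0,0,0,0,0,-1],[0,0,0,0,0,0,-1],[0,0,0,0,0,0,-1]]'
python3 go.py 529.6 52.2 23.3
```

```text
clock: 48.42
eef_pos: [529.7, 52.2, 23.3]
tcp_rot: [-1.569, -0.002, -0.07]
contact_force: [-1.0, 0.1, -1.5]
opening: 0.331
clk 48.42 pos [529.67  52.24  23.25] F [-1.03  0.11 -1.55] op 0.331 turn [-0.08 -0.04  0.12] shift cm [-0.01 -0.   -0.  ]
```

```bash
python3 -m crank '[[0,0,0,0,0.03,0,-1],[0,0,0,0,0.03,0,-1],[0,0,0,0,0,0,-1],[0,0,0,0,0,0,-1],[0,0,0,0,0,0,-1],[0,0,0,0,0,0,-1],[0,0,0,0,0,0,-1],[0,0,0,0,0,0,-1],[0,0,0,0,0,0,-1],[0,0,0,0,0,0,-1]]'
python3 go.py 529.6 52.2 23.3
```

```text
clock: 49.25
eef_pos: [529.8, 52.3, 23.1]
tcp_rot: [-1.569, -0.003, -0.07]
contact_force: [0.2, 0.5, 0.4]
opening: 0.331
clk 49.25 pos [529.84  52.28  23.08] F [0.2  0.54 0.45] op 0.331 turn [-0.08 -0.04  0.14] shift cm [-0.02 -0.02 -0.01]
```

Contact (Fz +0.4, z stopped). Releasing, retreating, and checking.

```bash
python3 -m crank '[[0,0,0,0,0,0,-0.3],[0,0,0,0,0,0,-0.1],[0,0,0,0,0,0,0.2],[0,0,0,0,0,0,0.2],[0,0,0,0,0,0,0.2],[0,0,0,0,0,0,0.2],[0,0,0,0,-0.3,0,0.2],[0,0,0,0,-0.8,0,0.2],[0,0,0,0,-1.4,0,0.2],[0,0,0,0,-1.8,0,0.2]]'
python3 -m crank '[[0,0,0,0,-2,0,0.2],[0,0,0,0,-2,0,0.2],[0,0,0,0,-2,0,0.2],[0,0,0,0,-2,0,0.2],[0,0,0,0,-2,0,0.2],[0,0,0,0,-1,0,0.2],[0,0,0,0,0,0,0.2],[0,0,0,0,0,0,0.2],[0,0,0,0,0,0,0.2],[0,0,0,0,0,0,0.2]]'
python3 go.py 529.6 100 170
python3 - <<'E'
from h import *
s=r.sense();w=cams.grab_frame("wrist");cv2.imwrite("pics/w26.png",w);t=cams.grab_frame("top");cv2.imwrite("pics/t26.png",t);cv2.imwrite("pics/s26.png",cams.grab_frame("side"))
for k,c in dict(red=(544,261.5),yellow=(539.1,191.9),green=(534.3,122.1),blue=(529.55,52.4)).items():
    u=wproj(s,[*c,10+H[k]])
    print(k,u,proj("top",[*c,10+H[k]]))
    if 0<u[0]<630 and 10<u[1]<470: a=dark(w,u,7);print(a,wonz(s,a,10+H[k])[:2]-c)
E
```

```text
clock: 50.08
eef_pos: [527.6, 52.0, 65.4]
tcp_rot: [-1.57, 0.003, -0.07]
contact_force: [-0.3, -0.6, -0.3]
opening: 0.601
clock: 50.92
eef_pos: [528.1, 51.9, 187.4]
tcp_rot: [-1.569, -0.003, -0.07]
contact_force: [0.1, -1.2, 0.0]
opening: 0.598
clk 50.92 pos [528.14  51.94 187.44] F [ 0.07 -1.21  0.01] op 0.598 turn [-0.09 -0.04  0.19] shift cm [-0.19  1.75  4.8 ]
red [ 324.06 -107.73] [127.14 292.74]
yellow [323.81  13.89] [170.49 294.28]
[nan nan] [nan nan]
green [323.74 124.66] [215.39 295.79]
[nan nan] [nan nan]
blue [323.74 225.55] [261.69 297.33]
[323.99 226.  ] [ 0.16 -0.35]h.py:23: RuntimeWarning: invalid value encountered in scalar divide
  return np.array([x0+(wt*xx).sum()/wt.sum(),y0+(wt*yy).sum()/wt.sum()])
```

View pics/w26.png

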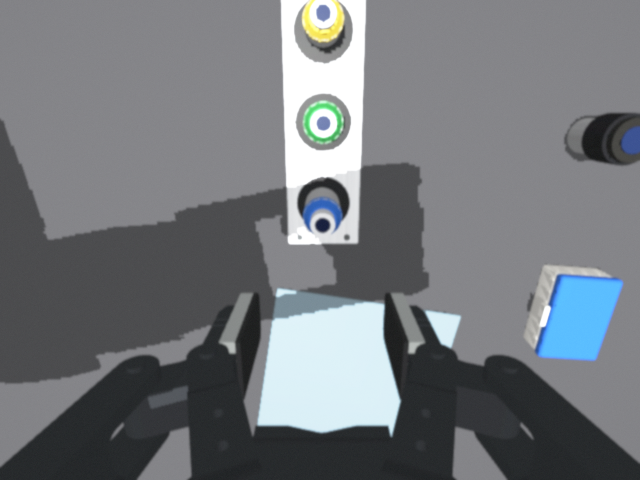

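View pics/s26.png

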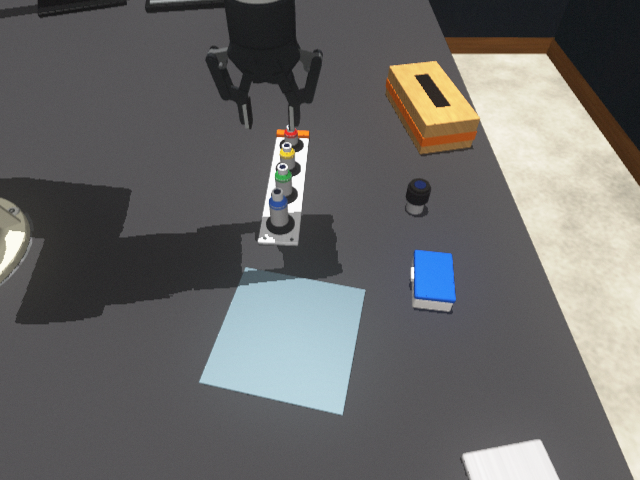

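View pics/t26.png

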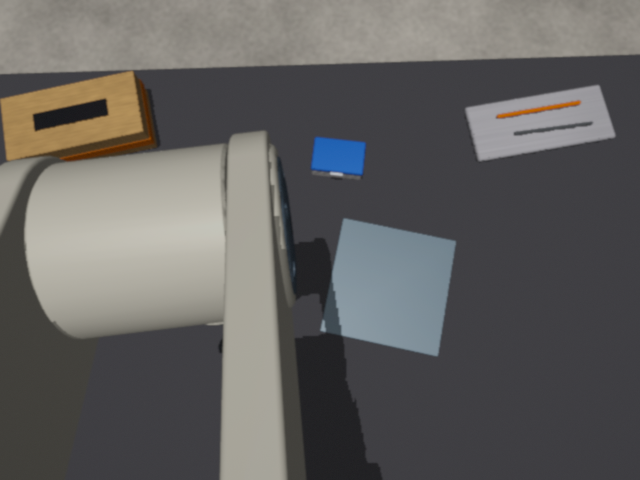

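The wrist view shows blue at (323,224), green at (323,123) and yellow at (323,13), each upright in the middle of its pad. The side view shows red on pad 1 at the orange end. The eyepiece and slide box haven't moved.

```bash
python3 - <<'E'
from h import *
print(r.sense()["qvel"],r.sense()["contact_force"]);order.sign_off()
E
```

```text
[ 0. -0. -0.  0.  0.  0.] [0.1  0.01 0.65]
the job is handed in; nothing more can be done
```

All four objectives are on the rail in order of height: red on pad 1 at the orange end, then yellow, green and blue on pad 4. Each was lowered until the wrist force showed contact, then released. I handed the job in at about 51 s with the arm still and clear of everything.

**Last checks:**
- **Position:** blue's measured offset from its pad centre is about 0.4 mm. Red (seen while I was carrying yellow), yellow and green came out within about 1 to 2 mm of theirs.
- **Red:** my last wrist picture did not include red. The final side view shows it standing on pad 1.
- **Final pictures:** the objectives stand upright. The slide box is at the same spot in the top and side views as at the start, and so is the eyepiece in the side view.

**What disagreed:**
- **Finger length:** the fingertips sit about 25–30 mm further back than the stated length. My first grip on red therefore closed on its nose. I opened without lifting it, checked that it had not moved, and regripped it lower on the barrel.
- **Fixed cameras:** the top and side views differed by 3–5 mm, so I used wrist-camera measurements for grasping and placing.
- **Last check:** my automatic lens measurement failed for yellow and green in the final picture because the lenses looked too bright. I read those two by eye instead.

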